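# Put away the stops of the lathe jig

### The job

First turn the speed dial on the lathe's control box back until its pointer stands at the zero line; only then handle the jig parts. Slide every wooden stop along the T-slot track to its open end, lift it out, and put the stops and both step gauges into the plywood case. Finally press the case's hinged cover down until its catch holds it fully shut, leaving the polish jar and glue bottle where they are.

Things in the scene. Friction and masses are not known exactly. Their poses are not given: they have to be found in the camera images.
- speed_dial (a joint): The speed dial on the grey control box, rad. 0 = its white pointer stands at the long white zero line on the box; positive = turned clockwise seen from above; the job is to bring it back to 0. Travel -0.6 to 2.9, so there is no end stop at zero; it starts between 0.7 and 2.4 and stays where it is left (friction about 0.06 N m).
- speed_dial_grip (a point): On the dial axis, 28 mm above the top of the box, half way up the bar grip. The bar is 56 mm long, 15 mm thick, 32 mm tall: its top is 11 mm above this point; its foot stands on a round skirt (62 mm across, 8 mm high) 20 mm below this point. The bar lies along the pointer. x of this frame points away from the pointer end.
- speed_box: Grey lathe speed control box, fixed, 90 x 90 x 45 mm, origin at the centre of its underside. The zero line is at the -x side of its top; with the dial at value q the pointer points along its own -x turned clockwise by q.
- track: Fixed T-slot track, 320 (x) x 70 mm, origin at the centre of its underside, slot along x. Slot floor 10 mm above the bench. Lips (tops at 26 mm, 18 mm gap, over a channel 34 mm wide, 10 mm high) run from x = -70 to +150 mm, where a dark plate 34 mm high closes the slot. From x = -70 to -160 mm there are no lips: the open end, nearer the robot. Stops leave the slot only there.
- stop1: Sliding stop (2 or 3 alike are present, else None), 0.22 kg: wooden block 60 (x) x 40 (y) x 50 (z) mm, origin at its centre, on a 12 mm wide neck and a steel foot 60 x 30 x 7 mm, underside 45 mm below the origin. Starts upright in the slot, x along it, origin 55 mm above the bench; play 3 mm up, 2 mm to each side. Clear of the lips once its origin is past x = -100 mm of the track.
- stop2: Sliding stop (2 or 3 alike are present, else None), 0.22 kg: wooden block 60 (x) x 40 (y) x 50 (z) mm, origin at its centre, on a 12 mm wide neck and a steel foot 60 x 30 x 7 mm, underside 45 mm below the origin. Starts upright in the slot, x along it, origin 55 mm above the bench; play 3 mm up, 2 mm to each side. Clear of the lips once its origin is past x = -100 mm of the track.
- stop3: Sliding stop (2 or 3 alike are present, else None), 0.22 kg: wooden block 60 (x) x 40 (y) x 50 (z) mm, origin at its centre, on a 12 mm wide neck and a steel foot 60 x 30 x 7 mm, underside 45 mm below the origin. Starts upright in the slot, x along it, origin 55 mm above the bench; play 3 mm up, 2 mm to each side. Clear of the lips once its origin is past x = -100 mm of the track.
- gauge1: One of two alike loose dark wooden step gauges, 111 mm long (x), 40 mm wide (y), three steps 16, 24 and 32 mm high from -x to +x, each 37 mm long; origin at the centre of its underside; about 0.18 kg, lying on the bench.
- gauge2: One of two alike loose dark wooden step gauges, 111 mm long (x), 40 mm wide (y), three steps 16, 24 and 32 mm high from -x to +x, each 37 mm long; origin at the centre of its underside; about 0.18 kg, lying on the bench.
- case: Fixed plywood case, open at the top, outside 280 (x) x 240 (y) x 82 (z) mm, walls and floor 6 mm, origin at the centre of its underside. Cover hinged on its -y rim.
- case_lid (a joint): Cover of the case, rad: 0 = shut, 1.57 = upright, starts open at 1.8 to 1.95 and stays where it is left (friction about 0.32 N m). In the last 0.06 rad a spring catch on the +y wall must be overcome, about 10 N at the free edge; once past it the cover is held shut at 0.
- case_hinge (a point): Middle of the hinge line of the cover: on the -y rim of the case, 82 mm above the bench. The line runs along the x axis of the case.
- case_lid_edge (a point): Middle of the free edge of the cover, on its outer face, 240 mm from the hinge. The cover is 280 x 240 mm and 6 mm thick; its outer face faces -y when upright and up when shut. A steel tab 60 mm wide sticks out 16 mm beyond this edge and is bent 32 mm down towards the case side, where it meets the catch.
- polish_jar: Bystander: white polish jar, 68 mm across, 75 mm high, origin at the centre of its underside.
- glue_bottle: Bystander: small white glue bottle, 40 mm across, 100 mm high, origin at the centre of its underside.
Things that resemble listed ones, but are neither listed nor needed, are in the scene too. Leave any green or yellow look-alike of the stop2 alone. What is shaped like the stop3 but pink is not meant.

How it is judged (in metres and radians):
On the way, in this order (a step that is already met when the one before it is completed fails the run):
1. the speed dial is at zero (value of joint speed_dial between -0.09 and 0.09 rad), for 0.2 s.
2. all stops and both gauges lie in the case, let go (x of stop1 in the frame of case between -0.134 and 0.134 m and y of stop1 in the frame of case between -0.114 and 0.114 m and z of stop1 in the frame of case between 0 and 0.07 m and linear speed of each of stop1, stop2, stop3, gauge1, gauge2 below 0.03 m/s and contact force between the fingers and stop1 below 0.3 N and x of stop2 in the frame of case between -0.134 and 0.134 m and y of stop2 in the frame of case between -0.114 and 0.114 m and z of stop2 in the frame of case between 0 and 0.07 m and contact force between the fingers and stop2 below 0.3 N and x of stop3 in the frame of case between -0.134 and 0.134 m and y of stop3 in the frame of case between -0.114 and 0.114 m and z of stop3 in the frame of case between 0 and 0.07 m and contact force between the fingers and stop3 below 0.3 N and x of gauge1 in the frame of case between -0.134 and 0.134 m and y of gauge1 in the frame of case between -0.114 and 0.114 m and z of gauge1 in the frame of case between 0 and 0.06 m and contact force between the fingers and gauge1 below 0.3 N and x of gauge2 in the frame of case between -0.134 and 0.134 m and y of gauge2 in the frame of case between -0.114 and 0.114 m and z of gauge2 in the frame of case between 0 and 0.06 m and contact force between the fingers and gauge2 below 0.3 N), for 0.3 s.
3. the cover is shut and caught (value of joint case_lid below 0.025 rad), for 0.3 s.
At the end, for the whole second after the job is handed in: The dial reads zero within 0.09 rad; every stop that is present and both gauges lie at rest inside the case, below its rim; the cover is shut (below 0.025 rad) and stays so; polish jar and glue bottle are within 50 mm of where they stood (all of step 1 and all of step 2 and value of joint case_lid below 0.025 rad and distance of each of polish_jar, glue_bottle from where it was at the start of the episode below 0.05 m); the robot touches nothing.
It fails at once if a stop or a gauge is handled while the dial is off zero by more than 0.13 rad ((value of joint speed_dial above 0.13 rad or value of joint speed_dial below -0.13 rad) and (contact force between the fingers and stop1 above 1 N or contact force between the fingers and stop2 above 1 N or contact force between the fingers and stop3 above 1 N or contact force between the fingers and gauge1 above 1 N or contact force between the fingers and gauge2 above 1 N)).
Of stop1, stop2, stop3 only 2 to 3 are there at a start; the rules pass over those that are not, and their reading is None.
At some moment in a run one of gauge1, gauge2 may be knocked a few centimetres aside while the robot is not near it.
Once in a run the grip may slacken for a moment while it holds something.
It also fails if it takes over 210 s, if anything falls off the work surface, if the arm or the gripper's body presses on something with over 40 N, if the wrist force passes 120 N, or if a joint passes its speed limit or range.

### The arm

A 6-joint arm with a two-finger parallel gripper is mounted at the origin on the work surface. World frame = base frame: x ahead of the robot, y to its left, z up, the work surface at z = 0. Lengths are in mm, angles in rad, forces in N, time in s.
With the tool pointing down it reaches from about 400 to 925 mm from the base axis. Payload 12.5 kg.
Tool frame: the origin (TCP) lies at the very end of the fingers, on their centre line; the grasp point (between the pads) lies 19 mm behind it; z points along the fingers, y is the direction in which the jaws open and shut (so a half turn about z gives the same grasp; the last joint's range is limited). The gripper opens to 95 mm and grips with 3 to 60 N. Pads are 20 mm wide; open, the fingers measure 119 mm over their backs; the gripper's body (75 mm by 180 mm) begins 59 mm behind the grasp point.
Start: joints at [-1.236, 0.491, 1.559, -0, 1.092, -0.106], TCP at [266.69, -565.268, 176.061] pointing down, gripper open.
Joint ranges: [-3.1, 3.1], [-0.84, 2.19], [0.05, 2.79], [-1.13, 4.28], [0.06, 2.93], [-2.69, 2.69]. Speed limits (rad/s): [2.22, 2.22, 2.79, 3.14, 3.14, 3.14].

### API

Orientations are given as [roll, pitch, yaw] about the fixed x, y, z axes, in that order (R = Rz(yaw) Ry(pitch) Rx(roll)).
In Python, from cell import env gives the robot as it stands.
- The arm moves only by the shell command python3 -m pendant 'ROWS'. ROWS is JSON, a list that holds one entry, the list of rows, each a list of 5 numbers: the opening, from 0 (shut) to 1 (fully open), then the shift along the tool's x, y, z in m, then the turn about the tool's z in rad. A call has exactly 8 rows; each row is the pose to reach, as a shift and turn from the pose commanded when the call began, along the tool's axes at that moment; what a row does not reach only later rows make up. A row lasts 1/10 s, in which the tool goes at most 50 mm and 8.59 degrees, less where a joint would pass 70% of its speed; a pose out of reach is approached as far as the arm can. A call with a gripper value outside its range is refused whole. The fingers move at their own pace and stop on an object; the grip force is fixed at half the most. Time passes only in rows, so rows that repeat a pose let the fingers close, or fill a call up. It gives the time, the measured TCP pose, the force and the opening at its end, in the units of the state.
- env.state(): the state, without advancing time (a new reading comes with each control period).
- env.read_camera(name): name is "side" or "top" or "wrist"; returns a dict with "image" (384x512x3 uint8, blue, green, red), "range_z" (384x512 float32, mm along the optical axis (not along the pixel's ray), 0 where there is no reading), "fx", "fy", "cx", "cy" (pixels), "rvec" (rotation vector, rad) and "tvec" (3), from world to camera coordinates, as OpenCV has them; the wrist camera has in their place "tool_from_camera" (4x4, takes a point from camera to tool coordinates, whose origin is the TCP and whose axes are the flange's). Camera axes: x right, y down, z forward; pixel columns grow to the right and rows downward; lengths in mm; the calibration is good to about 2 mm. A picture is of the moment at which its call begins: read the wrist's pose just before it.
- env.job_done(): hands the job in, once; it reports no verdict.
The state is a dict: "t": time; "joints": joint angles; "qvel": joint speeds; "tau": joint torques, N m; "eef_pos": TCP position; "tcp_rot": TCP orientation; "ft_force": force on the tool from outside, world axes, zero at the start; "moment": the same for the moment, N m; "opening": opening from 0.0 (shut) to 1.0 (fully open).
Only numpy, scipy, OpenCV 4.12 (cv2) and the standard library are available. Lean on these libraries where they do the work, as an engineer would, in place of code of your own. Each camera call takes 0.05 s, during which the arm holds its last target. There are 200 camera calls.

## Working session

There is one attempt and no reset: what is moved stays moved. The work goes in short steps, Python scripts to look and compute and a shell command to move; the robot and the scene stay as the last step left them, time stands still between calls to the robot, and variables do not carry over. Pictures are saved under pics/ and viewed, about 12 in all and at most 16, crops included, and the job is handed in when it is done.

```bash
ls; mkdir -p pics; cat > h.py <<'E'
import numpy as np, cv2
from cell import env
def cam(n):
    s=env.state(); c=env.read_camera(n)
    K=np.array([[c['fx'],0,c['cx']],[0,c['fy'],c['cy']],[0,0,1.]])
    if n=='wrist':
        from scipy.spatial.transform import Rotation as R
        T=np.eye(4);T[:3,:3]=R.from_euler('xyz',s['tcp_rot']).as_matrix();T[:3,3]=s['eef_pos']
        M=T@np.array(c['tool_from_camera'])
    else:
        Rm=cv2.Rodrigues(np.array(c['rvec'],float))[0];M=np.eye(4);M[:3,:3]=Rm.T;M[:3,3]=-Rm.T@np.array(c['tvec']).ravel()
    z=c['range_z'];v,u=np.mgrid[:384,:512]
    P=np.stack([(u-c['cx'])/c['fx']*z,(v-c['cy'])/c['fy']*z,z],-1)@M[:3,:3].T+M[:3,3]
    P[z<=0]=np.nan
    return c['image'],P,K,M
def plane(px,h,K,M):
    d=np.c_[np.atleast_2d(px),np.ones(len(np.atleast_2d(px)))]@np.linalg.inv(K).T@M[:3,:3].T
    return M[:3,3]+d*((h-M[2,3])/d[:,2])[:,None]
def st():
    s=env.state();print({k:np.round(s[k],3) for k in('t','eef_pos','tcp_rot','opening','ft_force')})
E
python3 - <<'E'
from h import *
st()
for n in('top','side'):
    im,P,K,M=cam(n);np.savez(f'/tmp/{n}.npz',im=im,P=P,K=K,M=M)
    cv2.imwrite(f'pics/{n}0.png',cv2.resize(im,(800,600)))
    print(n,M[:3,3],M[:3,2])
E
```

```text
pics
{'t': np.float64(0.0), 'eef_pos': array([ 266.596, -564.977,  175.461]), 'tcp_rot': array([-3.14 , -0.   ,  0.441]), 'opening': np.float64(1.0), 'ft_force': array([0.652, 0.216, 0.516])}
top [ 335.27733725   12.72495914 1161.0349903 ] [ 0.14893561 -0.00692585 -0.98882264]
side [436.95729163 773.58448347 759.62859395] [ 0.0477899  -0.72862451 -0.68324407]
```

View pics/top0.png

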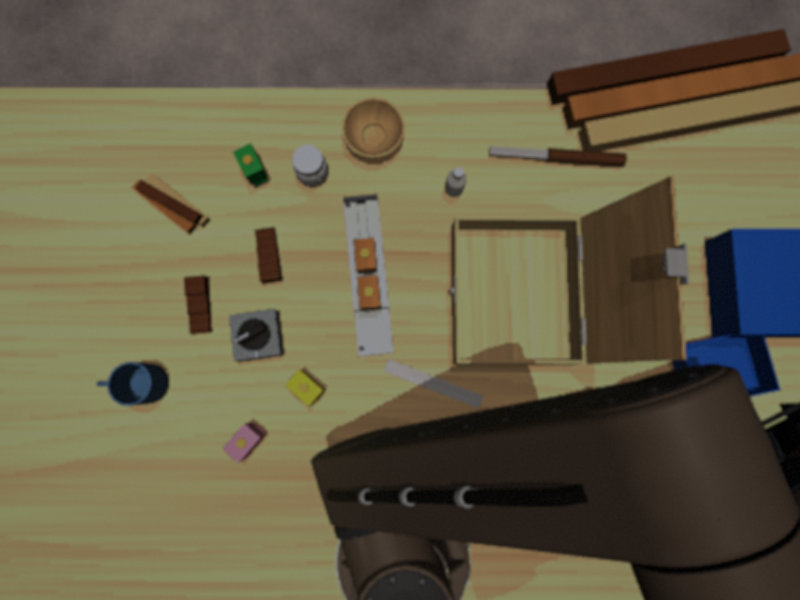

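View pics/side0.png

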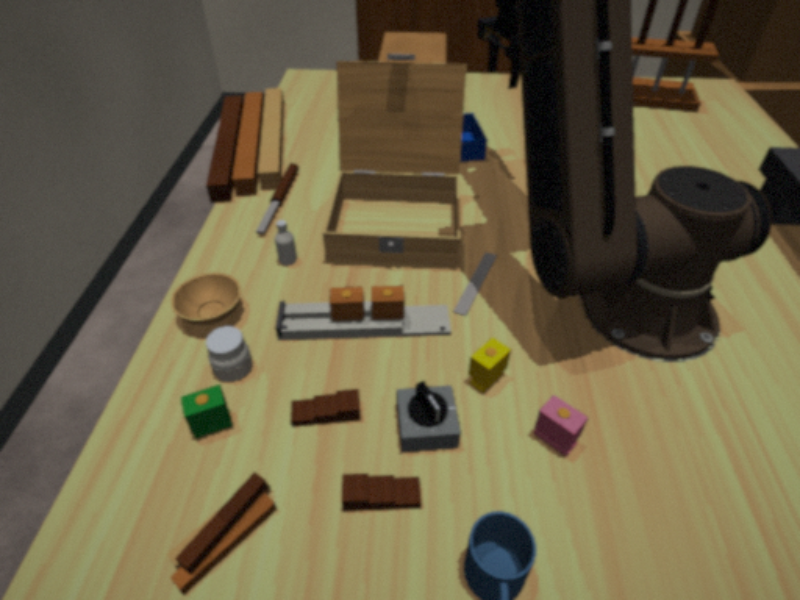

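Top view (800x600 picture): dial box (257,335), pointer lying left-ish (240,340), zero line (256,355). The stops are two orange-brown blocks, (365,255) and (369,293). Gauges are the three-step dark pieces at (268,255) and (198,305). Bystanders: jar (310,165), bottle (456,182). Could be mistaken for targets: green block (250,165), yellow (305,387), pink (243,440), and the brown stick pair (172,205).

```bash
cat > m.py <<'E'
from h import *
def rect(mask,h,K,M,tag):
    cs=[c for c in cv2.findContours(mask.astype(np.uint8),cv2.RETR_EXTERNAL,cv2.CHAIN_APPROX_NONE)[0] if cv2.contourArea(c)>60]
    for c in cs:
        w=plane(c[:,0].astype(float),h,K,M)[:,:2].astype(np.float32)
        r=cv2.minAreaRect(w); print(tag,h,'px',np.round(c[:,0].mean(0)*800/512),'ctr',np.round(r[0],1),'size',np.round(r[1],1),'ang',round(r[2],1))
E
python3 - <<'E'
from m import *
d=np.load('/tmp/top.npz');im,P,K,M=[d[k] for k in('im','P','K','M')]
Z=P[...,2]
roi=np.zeros(Z.shape,bool)
def box(x0,y0,x1,y1):
    r=np.zeros(Z.shape,bool);f=512/800;r[int(y0*f):int(y1*f),int(x0*f):int(x1*f)]=1;return r
for nm,b,lo,hi,h in [('box',(215,295,300,375),25,50,45),('g1',(245,215,295,295),7,50,24),('g2',(175,265,222,345),7,50,24),('stops',(340,225,395,318),60,95,80),('track',(335,185,400,365),15,60,26),('jar',(285,135,335,195),40,90,75),('bot',(440,160,475,205),40,110,100),('case',(440,205,590,375),70,90,82)]:
    m=box(*b)&(Z>lo)&(Z<hi); zz=Z[m]; print(nm,m.sum(),'zmed',np.percentile(zz,[10,50,90]).round()); rect(m,h,K,M,nm)
print('heights along gauges')
for n,(x0,y0,x1,y1) in {'g1':(245,215,295,295),'g2':(175,265,222,345)}.items():
    m=box(x0,y0,x1,y1)&(Z>8)&(Z<50);p=P[m];x=p[:,0];e=np.linspace(x.min(),x.max(),9)
    print(n,x.min(),x.max(),[int(np.median(p[(x>=a)&(x<=b),2])) for a,b in zip(e,e[1:])])
m=box(225,300,290,370)&(Z>20)&(im.min(2)>140);print('white dial',[(p.round(0)) for p in P[m]])
# lid
m=box(590,180,680,360);q=P[m];q=q[q[:,2]>100];c=q.mean(0);n=np.linalg.svd(q-c,full_matrices=0)[2][2];print('lid',c,n,q.max(0),q.min(0))
crop=im[180:245,130:190];cv2.imwrite('pics/dial0.png',np.hstack([cv2.resize(crop,None,fx=6,fy=6,interpolation=2),]))
E
```

```text
box 572 zmed [42. 46. 49.]
box 45 px [256. 334.] ctr [425.6 283. ] size [91.1 93.4] ang 8.4
g1 489 zmed [16. 25. 34.]
g1 24 px [268. 254.] ctr [587.7 270.1] size [111.7  44.2] ang 8.7
g2 552 zmed [15. 25. 34.]
g2 24 px [198. 303.] ctr [488.  405.1] size [114.6  49.1] ang 5.9
stops 564 zmed [78. 81. 84.]
stops 80 px [369. 291.] ctr [503.1  64.3] size [62.4 40. ] ang 5.7
stops 80 px [365. 253.] ctr [576.2  71.9] size [63.6 40. ] ang 5.9
track 999 zmed [24. 28. 33.]
track 26 px [367. 261.] ctr [592.6  73.7] size [238.2  69.9] ang 5.8
jar 405 zmed [48. 75. 78.]
jar 75 px [309. 162.] ctr [760.5 181.4] size [74.3 64.2] ang 1.5
bot 157 zmed [ 52.  71. 102.]
bot 100 px [456. 179.] ctr [ 716.9 -102. ] size [35.9 46.8] ang 89.3
case 1112 zmed [74. 83. 87.]
case 82 px [522. 290.] ctr [ 509.5 -221. ] size [252.2 281.1] ang 90.0
heights along gauges
g1 521.341295597049 650.7233683165475 [27, 32, 33, 25, 25, 19, 17, 17]
g2 417.66692913412885 544.8828699252767 [15, 17, 17, 23, 25, 27, 32, 32]
white dial []
lid [ 507.36386877 -379.5010459   221.50128049] [0.00560895 0.96444994 0.26420608] [ 648.644727   -342.81645448  341.35542243] [ 368.8274299  -413.92724185  100.10917525]
```

View pics/dial0.png

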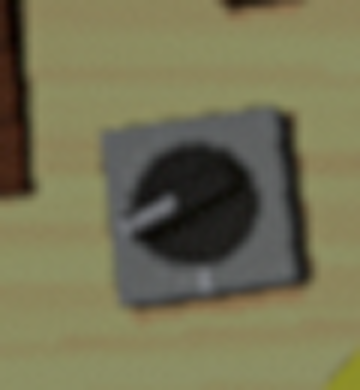

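The crop confirms the grey box with its pointer toward the lower left at (125,230) and the zero line at (207,278). That gives q ≈ 1.2 rad. I'll rise clear of the lid and move over the dial.

```bash
cat > go.py <<'E'
import sys;from h import *
from scipy.spatial.transform import Rotation as R
def d(x,y,z,yaw):
    s=env.state();Rm=R.from_euler('xyz',s['tcp_rot']).as_matrix();dd=Rm.T@(np.array([x,y,z])-s['eef_pos'])/1000
    t=-(yaw-s['tcp_rot'][2]);t=(t+np.pi)%(2*np.pi)-np.pi
    print('to',(x,y,z,yaw),'rows:',np.round(dd,4),'turn',round(t,3))
if __name__=='__main__':
    st(); a=list(map(float,sys.argv[1:]))
    for i in range(0,len(a),4): d(*a[i:i+4])
E
python3 -m pendant '[[[1,0,0,-0.05,0],[1,0,0,-0.1,0],[1,0,0,-0.15,0],[1,0,0,-0.2,0],[1,0,0,-0.25,0],[1,0,0,-0.26,0],[1,0,0,-0.26,0],[1,0,0,-0.26,0]]]'
python3 go.py 430 270 250 2.066 370 270 250 2.066
```

```text
t: 0.9
eef_pos: [266.6, -565.0, 434.1]
tcp_rot: [-3.139, -0.0, 0.441]
ft_force: [0.5, -0.4, -0.7]
opening: 1.001
{'t': np.float64(0.9), 'eef_pos': array([ 266.59 , -565.026,  434.143]), 'tcp_rot': array([-3.139, -0.   ,  0.441]), 'opening': np.float64(1.001), 'ft_force': array([ 0.528, -0.427, -0.712])}
to (430.0, 270.0, 250.0, 2.066) rows: [ 0.504 -0.685  0.186] turn -1.625
to (370.0, 270.0, 250.0, 2.066) rows: [ 0.4497 -0.7106  0.1861] turn -1.625
```

```bash

python3 -m pendant '[[[1,0.037,-0.034,0,-0.14],[1,0.074,-0.068,0,-0.28],[1,0.111,-0.102,0,-0.42],[1,0.148,-0.136,0,-0.56],[1,0.185,-0.17,0,-0.7],[1,0.222,-0.204,0,-0.84],[1,0.259,-0.238,0,-0.98],[1,0.296,-0.272,0,-1.12]]]'
python3 go.py 480 100 400 2.066  420 250 250 2.066
```

```text
t: 1.7
eef_pos: [417.5, -192.6, 434.1]
tcp_rot: [-3.139, -0.002, 1.566]
ft_force: [0.8, -0.1, -0.3]
opening: 1.001
{'t': np.float64(1.7), 'eef_pos': array([ 417.504, -192.644,  434.123]), 'tcp_rot': array([-3.139e+00, -2.000e-03,  1.566e+00]), 'opening': np.float64(1.001), 'ft_force': array([ 0.83 , -0.105, -0.332])}
to (480.0, 100.0, 400.0, 2.066) rows: [0.2929 0.0612 0.0344] turn -0.5
to (420.0, 250.0, 250.0, 2.066) rows: [0.4423 0.0009 0.1849] turn -0.5
```

```bash

python3 -m pendant '[[[1,0.05,0.01,0,-0.1],[1,0.1,0.02,0,-0.2],[1,0.15,0.03,0,-0.3],[1,0.2,0.04,0.03,-0.4],[1,0.25,0.05,0.05,-0.5],[1,0.3,0.05,0.07,-0.5],[1,0.34,0.03,0.09,-0.5],[1,0.38,0.02,0.11,-0.5]]]'
python3 -m pendant '[[[1,0,-0.01,0.03,0],[1,0.04,-0.03,0.06,0],[1,0.04,-0.03,0.075,0],[1,0.04,-0.03,0.075,0],[1,0.04,-0.03,0.075,0],[1,0.04,-0.03,0.075,0],[1,0.04,-0.03,0.075,0],[1,0.04,-0.03,0.075,0]]]'
python3 - <<'E'
from m import *
st()
im,P,K,M=cam('wrist');np.savez('/tmp/w1.npz',im=im,P=P,K=K,M=M)
cv2.imwrite('pics/w1.png',im);print(M[:3,3],M[:3,2])
im,P,K,M=cam('top');np.savez('/tmp/top1.npz',im=im,P=P,K=K,M=M)
E
```

```text
t: 2.5
eef_pos: [442.9, 174.9, 328.9]
tcp_rot: [-3.138, -0.001, 2.061]
ft_force: [1.0, 0.4, 0.5]
opening: 1.001
t: 3.3
eef_pos: [399.6, 194.3, 257.1]
tcp_rot: [3.141, 0.0, 2.06]
ft_force: [0.3, -0.7, 0.3]
opening: 0.999
{'t': np.float64(3.3), 'eef_pos': array([399.559, 194.277, 257.076]), 'tcp_rot': array([3.141, 0.   , 2.06 ]), 'opening': np.float64(0.999), 'ft_force': array([ 0.332, -0.733,  0.295])}
[364.84059974 261.06034522 464.80259429] [ 0.12553173 -0.23501863 -0.96385063]
```

View pics/w1.png

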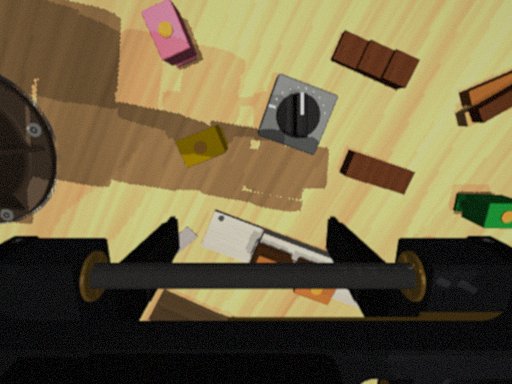

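The wrist view shows the dial at (299,115) with its white pointer toward (302,100), and the zero line on the left side near (272,108). I'll measure both.

```bash
cat > dial.py <<'E'
from m import *
def dial(im,P,K,M,c0=(299,115)):
    v,u=np.mgrid[:384,:512];roi=np.hypot(u-c0[0],v-c0[1])<50
    hsv=cv2.cvtColor(im,cv2.COLOR_BGR2HSV)
    Z=P[...,2];m=roi&(Z>30)&(Z<100)
    m=cv2.morphologyEx(m.astype(np.uint8),cv2.MORPH_OPEN,np.ones((3,3)))
    rect(m,45,K,M,'box')
    dark=(m>0)&(hsv[...,2]<55);rect(dark,53,K,M,'skirt')
    bar=(roi&(Z>70)&(Z<95)).astype(np.uint8);rect(bar,84,K,M,'bar'); 
    w=((m>0)&(hsv[...,2]>170)&(hsv[...,1]<60)).astype(np.uint8)
    n,l,s,c=cv2.connectedComponentsWithStats(w)
    for i in range(1,n):
        q=np.argwhere(l==i)[:,::-1].astype(float);zz=np.nanmedian(Z[l==i]);p=plane(q,zz,K,M)[:,:2]
        d=np.linalg.svd(p-p.mean(0))[2][0] if len(p)>2 else 0
        print('white',s[i,4],c[i].round(),'z',zz.round(),'ctr',p.mean(0).round(1),'dir',np.round(d,2),'ends',p[0].round(),p[-1].round())
if __name__=='__main__':
    d=np.load('/tmp/w1.npz');im,P,K,M=[d[k] for k in('im','P','K','M')];dial(im,P,K,M)
    cv2.imwrite('pics/w1c.png',cv2.resize(im[60:170,245:355],None,fx=5,fy=5))
E
python3 dial.py
```

```text
box 45 px [464. 178.] ctr [423.3 286.5] size [89.6 89.2] ang 8.6
skirt 53 px [466. 178.] ctr [422.3 286.6] size [59.  59.3] ang 28.0
bar 84 px [470. 180.] ctr [422.6 286.4] size [15.7 56.3] ang 31.0
white 1 [298.  87.] z 46.0 ctr [405.1 320.4] dir 0 ends [405. 320.] [405. 320.]
white 1 [306.  88.] z 46.0 ctr [415.5 324.5] dir 0 ends [416. 325.] [416. 325.]
white 65 [302. 103.] z 84.0 ctr [415.4 301.1] dir [ 0.52 -0.86] ends [408. 312.] [423. 291.]
white 1 [319.  97.] z 46.0 ctr [437.7 322.9] dir 0 ends [438. 323.] [438. 323.]
white 17 [272. 106.] z 45.0 ctr [385.6 281.5] dir [0.96 0.3 ] ends [381. 281.] [390. 282.]
white 1 [324. 113.] z 44.0 ctr [455.6 308. ] dir 0 ends [456. 308.] [456. 308.]
```

View pics/w1c.png

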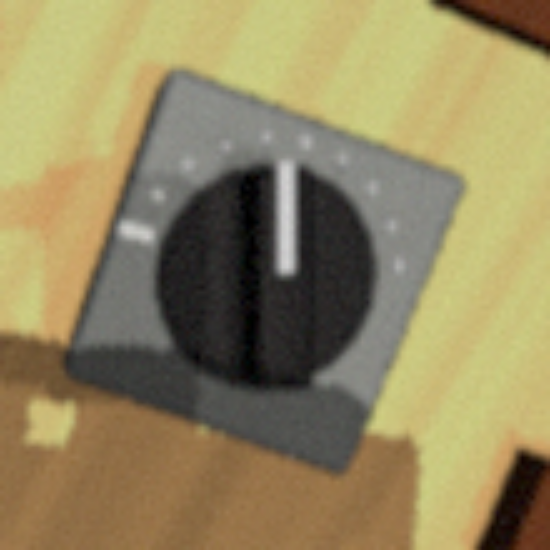

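Bar centre (422.6,286.4), bar axis 121°, box yaw 8.6°, so q ≈ 1.18 rad. Now the approach.

```bash
python3 go.py 422.6 286.4 120 2.112  422.6 286.4 57 2.112
```

```text
{'t': np.float64(3.4), 'eef_pos': array([399.343, 194.337, 256.943]), 'tcp_rot': array([3.141, 0.   , 2.06 ]), 'opening': np.float64(1.003), 'ft_force': array([-0.775, -0.315,  0.413])}
to (422.6, 286.4, 120.0, 2.112) rows: [0.0703 0.0638 0.137 ] turn -0.052
to (422.6, 286.4, 57.0, 2.112) rows: [0.0704 0.0637 0.2   ] turn -0.052
```

```bash

python3 -m pendant '[[[0.6,0.03,0.03,0.02,-0.052],[0.6,0.0704,0.0637,0.05,-0.052],[0.6,0.0704,0.0637,0.1,-0.052],[0.5,0.0704,0.0637,0.137,-0.052],[0.5,0.0704,0.0637,0.16,-0.052],[0.5,0.0704,0.0637,0.18,-0.052],[0.5,0.0704,0.0637,0.2,-0.052],[0.5,0.0704,0.0637,0.2,-0.052]]]'
python3 go.py 422.6 286.4 57 2.112
python3 -m pendant '[[[0,0,0,0,0],[0,0,0,0,0],[0,0,0,0,0],[0,0,0,0,0],[0,0,0,0,0],[0,0,0,0,0],[0,0,0,0,0],[0,0,0,0,0]]]'
```

```text
t: 4.2
eef_pos: [421.3, 286.0, 54.8]
tcp_rot: [-3.138, -0.0, 2.113]
ft_force: [-0.7, 0.5, 0.3]
opening: 0.501
{'t': np.float64(4.2), 'eef_pos': array([421.31 , 286.024,  54.808]), 'tcp_rot': array([-3.138, -0.   ,  2.113]), 'opening': np.float64(0.501), 'ft_force': array([-0.66 ,  0.504,  0.263])}
to (422.6, 286.4, 57.0, 2.112) rows: [-0.0003  0.0013 -0.0022] turn 0.001
t: 5.0
eef_pos: [422.2, 286.6, 56.7]
tcp_rot: [-3.142, 0.0, 2.113]
ft_force: [0.0, 0.2, 0.4]
opening: 0.004
```

Opening 0.004 would mean nothing is between the jaws, so I'll look.

```bash
python3 - <<'E'
from m import *
st()
im,P,K,M=cam('wrist');im2,*_=cam('side')
cv2.imwrite('pics/w2.png',np.hstack([cv2.resize(im,(400,300)),cv2.resize(im2[200:350,200:400],(400,300))]))
E
```

```text
{'t': np.float64(5.0), 'eef_pos': array([422.192, 286.578,  56.702]), 'tcp_rot': array([-3.142,  0.   ,  2.113]), 'opening': np.float64(0.004), 'ft_force': array([0.003, 0.2  , 0.437])}
```

View pics/w2.png

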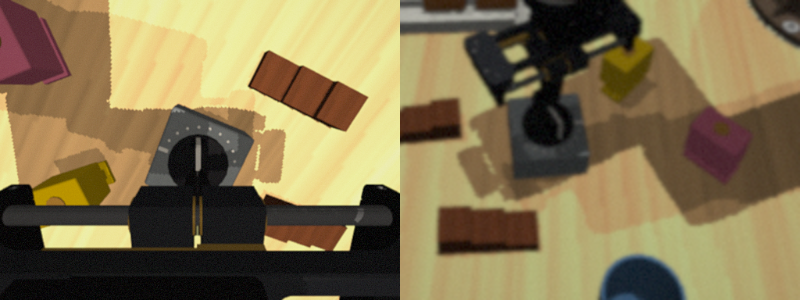

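```bash
python3 - <<'E'
from m import *
im,P,K,M=cam('side');s=env.state()
def pr(p,M):
    q=np.linalg.inv(M)@np.r_[p,1];return (K@q[:3]/q[2])[:2].round(1)
g=s['eef_pos'];print('side tcp px',pr(g,M),'dial top',pr([422.6,286.4,84],M),'tcp+27',pr([g[0],g[1],84],M),'skirt',pr([422.6,286.4,53],M))
roi=P[210:300,240:300];
for v in range(215,275,4): print(v,P[v,262:292:5].round().astype(object).tolist()) if v in(223,235,243,251,259) else 0
big=cv2.resize(im[200:290,230:330],None,fx=6,fy=6);
im,P,K,M=cam('wrist');print('wrist tcp px',pr(g,M),'grasp',pr(g+[0,0,19],M), 'dialtop',pr([422.6,286.4,84],M))
cv2.imwrite('pics/s2.png',big)
E
```

```text
side tcp px [273.8 259.5] dial top [274.  252.6] tcp+27 [274.2 252.7] skirt [273.5 260.3]
223 [[452.0, 281.0, 181.0], [441.0, 294.0, 198.0], [431.0, 309.0, 216.0], [421.0, 316.0, 225.0], [411.0, 310.0, 219.0], [400.0, 304.0, 212.0]]
235 [[455.0, 168.0, -1.0], [441.0, 168.0, -0.0], [430.0, 320.0, 190.0], [420.0, 324.0, 197.0], [409.0, 319.0, 192.0], [399.0, 313.0, 185.0]]
243 [[450.0, 337.0, 185.0], [440.0, 195.0, -1.0], [429.0, 292.0, 127.0], [418.0, 299.0, 138.0], [400.0, 192.0, -2.0], [387.0, 192.0, -0.0]]
251 [[452.0, 255.0, 45.0], [439.0, 271.0, 68.0], [427.0, 281.0, 83.0], [416.0, 295.0, 102.0], [402.0, 253.0, 46.0], [390.0, 250.0, 43.0]]
259 [[450.0, 284.0, 52.0], [438.0, 282.0, 51.0], [427.0, 292.0, 66.0], [415.0, 304.0, 85.0], [404.0, 302.0, 83.0], [390.0, 276.0, 46.0]]
wrist tcp px [251.2 213.2] grasp [251.1 222.4] dialtop [251.4 227.5]
```

View pics/s2.png

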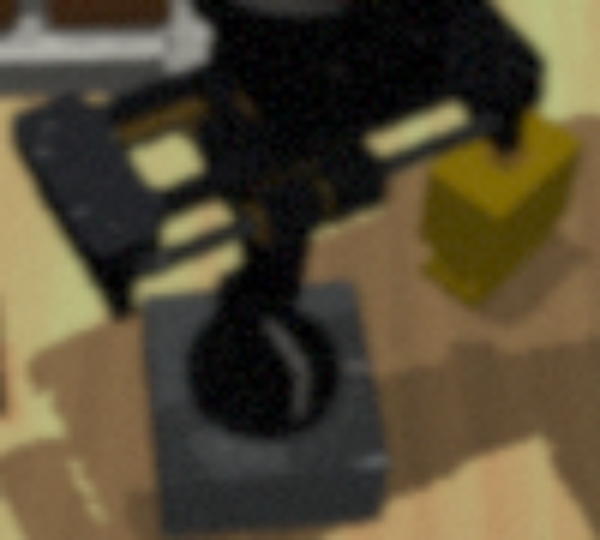

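In the side view the fingertips meet the bar, with the skirt at about (265,370) in the crop. I'll test with a partial turn and then look.

```bash

python3 -m pendant '[[[0,0,0,0,-0.1],[0,0,0,0,-0.2],[0,0,0,0,-0.3],[0,0,0,0,-0.4],[0,0,0,0,-0.5],[0,0,0,0,-0.6],[0,0,0,0,-0.6],[0,0,0,0,-0.6]]]'
python3 - <<'E'
from m import *
st();print(env.state()['moment'])
im,P,K,M=cam('side')
cv2.imwrite('pics/s3.png',cv2.resize(im[200:290,230:330],None,fx=4,fy=4))
E
```

```text
t: 6.0
eef_pos: [422.2, 286.6, 56.7]
tcp_rot: [-3.142, 0.0, 2.71]
ft_force: [0.4, -0.1, 0.1]
opening: 0.004
{'t': np.float64(6.0), 'eef_pos': array([422.2  , 286.585,  56.664]), 'tcp_rot': array([-3.142,  0.   ,  2.71 ]), 'opening': np.float64(0.004), 'ft_force': array([ 0.38 , -0.133,  0.056])}
[ 0.03370796 -0.15395067  0.01605572]
```

View pics/s3.png

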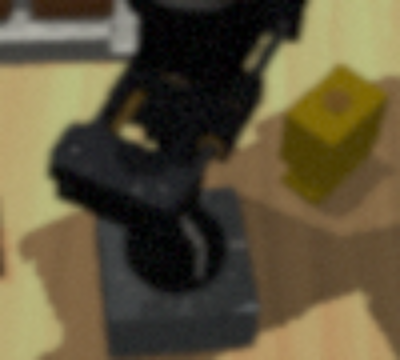

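```bash

python3 -m pendant '[[[0.5,0,0,0,0],[0.5,0,0,0,0],[0.5,0,0,0,0],[0.5,0,0,-0.02,0],[0.5,0,0,-0.06,0],[0.5,0,0,-0.1,0],[0.5,0,0,-0.1,0],[0.5,0,0,-0.1,0]]]'
python3 - <<'E'
from dial import *
st()
im,P,K,M=cam('wrist')
q=np.linalg.inv(M)@[422.6,286.4,60,1];c=(K@q[:3]/q[2])[:2];print(c)
dial(im,P,K,M,c)
cv2.imwrite('pics/w3.png',im)
E
```

```text
t: 6.85
eef_pos: [422.3, 286.6, 157.1]
tcp_rot: [3.14, 0.001, 2.713]
ft_force: [-0.6, 0.1, -0.4]
opening: 0.495
{'t': np.float64(6.85), 'eef_pos': array([422.274, 286.646, 157.136]), 'tcp_rot': array([3.140e+00, 1.000e-03, 2.713e+00]), 'opening': np.float64(0.495), 'ft_force': array([-0.569,  0.083, -0.389])}
[251.34193677 182.92998112]
box 45 px [397. 281.] ctr [423.  287.5] size [89.4 88.9] ang 8.6
skirt 53 px [392. 284.] ctr [422.1 287.3] size [60.8 61.7] ang 84.8
bar 84 px [395. 293.] ctr [422.3 288. ] size [16.2 57.4] ang 31.0
white 1 [267. 168.] z 84.0 ctr [409.8 309.5] dir 0 ends [410. 310.] [410. 310.]
white 1 [262. 177.] z 85.0 ctr [415.9 301.3] dir 0 ends [416. 301.] [416. 301.]
white 3 [259. 180.] z 85.0 ctr [418.  297.4] dir [ 0.38 -0.93] ends [417. 297.] [418. 297.]
white 3 [257. 183.] z 85.0 ctr [420.  294.3] dir [ 0.38 -0.93] ends [420. 294.] [420. 294.]
white 2 [255. 186.] z 84.0 ctr [422.2 290.7] dir 0 ends [422. 291.] [423. 291.]
```

View pics/w3.png

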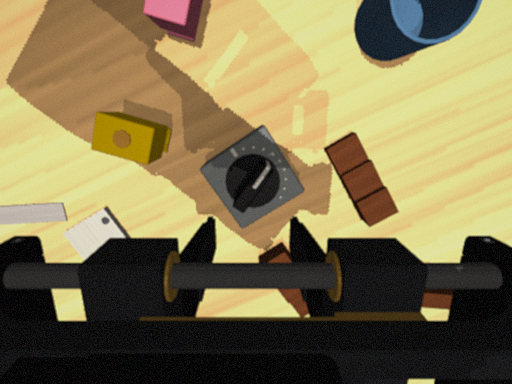

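The dial has not moved (bar still at 121°), so the fingers closed without holding the bar. I'll check the real fingertip height in the range image.

```bash
python3 - <<'E'
from m import *
s=env.state();im,P,K,M=cam('wrist');from scipy.spatial.transform import Rotation as R
Rm=R.from_euler('xyz',s['tcp_rot']).as_matrix();T=(P-s['eef_pos'])@Rm
print(K[0,0])
for v in range(216,262,5):
    r=[(u,T[v,u].round().astype(int).tolist()) for u in range(180,331,10) if T[v,u,2]<40]; print(v,r)
m=(P[...,2]>110);tt=T[m];print('max tool z of robot pts',np.percentile(tt[:,2],[95,99,99.9,100]))
E
```

```text
285.4874340874995
216 []
221 [(210, [11, -25, -46]), (290, [8, 25, -39])]
226 [(200, [11, -30, -53]), (210, [10, -24, -51]), (290, [5, 25, -39]), (300, [11, 29, -53])]
231 [(200, [11, -28, -60]), (210, [10, -23, -58]), (290, [2, 25, -41]), (300, [11, 27, -60])]
236 [(200, [11, -27, -68]), (210, [8, -23, -60]), (290, [-1, 25, -41]), (300, [11, 26, -67]), (310, [11, 31, -68])]
241 [(190, [11, -31, -74]), (200, [11, -26, -73]), (210, [6, -23, -62]), (290, [-4, 25, -42]), (300, [9, 26, -70]), (310, [11, 30, -74]), (330, [34, 26, -123])]
246 [(190, [11, -30, -80]), (200, [11, -25, -79]), (210, [3, -23, -62]), (290, [-7, 25, -43]), (300, [9, 25, -76]), (310, [11, 29, -80]), (330, [33, 26, -123])]
251 [(190, [11, -29, -85]), (200, [10, -24, -83]), (210, [0, -23, -63]), (290, [-10, 25, -44]), (300, [8, 25, -78]), (310, [11, 28, -85]), (320, [11, 33, -85]), (330, [32, 26, -124])]
256 [(180, [11, -32, -89]), (190, [12, -28, -90]), (200, [10, -24, -87]), (210, [-3, -23, -64]), (300, [5, 25, -78]), (310, [11, 27, -89]), (320, [11, 32, -89]), (330, [31, 25, -127])]
261 [(180, [12, -31, -95]), (190, [11, -27, -94]), (200, [9, -23, -91]), (210, [-5, -23, -65]), (300, [3, 25, -80]), (310, [11, 26, -94]), (320, [11, 31, -94]), (330, [30, 25, -128])]
max tool z of robot pts [-116.72884675  -60.50749442  -40.80455193  -37.36891743]
```

The fingertips sit about 38 mm behind the reported TCP, and the finger and body depths agree with that offset. So the true tip z is eef_z + 38. I'll redo the grasp with that.

```bash

python3 -m pendant '[[[0.5,0,0,0.01,0.15],[0.5,0,0,0.02,0.3],[0.5,0,0,0.03,0.45],[0.5,0,0,0.045,0.6],[0.5,0,0,0.06,0.6],[0.5,0,0,0.07,0.6],[0.5,0,0,0.08,0.6],[0.5,0,0,0.08,0.6]]]'
python3 go.py 422.5 287 21 2.112
python3 -m pendant '[[[0.5,0,0,0.01,0],[0.5,0,0,0.02,0],[0.5,0,0,0.03,0],[0.5,0,0,0.04,0],[0.5,0,0,0.05,0],[0.5,0,0,0.056,0],[0.5,0,0,0.056,0],[0.5,0,0,0.056,0]]]'
python3 -m pendant '[[[0,0,0,0,0],[0,0,0,0,0],[0,0,0,0,0],[0,0,0,0,0],[0,0,0,0,0],[0,0,0,0,0],[0,0,0,0,0],[0,0,0,0,0]]]'
```

```text
t: 7.75
eef_pos: [421.5, 286.2, 75.2]
tcp_rot: [-3.139, -0.0, 2.113]
ft_force: [-0.5, -0.3, -0.2]
opening: 0.498
{'t': np.float64(7.75), 'eef_pos': array([421.537, 286.225,  75.211]), 'tcp_rot': array([-3.139, -0.   ,  2.113]), 'opening': np.float64(0.498), 'ft_force': array([-0.514, -0.346, -0.22 ])}
to (422.5, 287.0, 21.0, 2.112) rows: [0.0002 0.0014 0.0542] turn 0.001
t: 8.55
eef_pos: [422.2, 286.6, 20.7]
tcp_rot: [-3.141, 0.0, 2.113]
ft_force: [0.0, -0.8, -0.5]
opening: 0.498
t: 9.35
eef_pos: [422.8, 286.9, 20.9]
tcp_rot: [3.14, 0.0, 2.113]
ft_force: [3.0, 2.6, 0.6]
opening: 0.155
```

Gripped at 14.7 mm. Now the turn.

```bash

python3 -m pendant '[[[0,0,0,0,-0.1],[0,0,0,0,-0.22],[0,0,0,0,-0.34],[0,0,0,0,-0.46],[0,0,0,0,-0.58],[0,0,0,0,-0.7],[0,0,0,0,-0.82],[0,0,0,0,-0.94]]]'
python3 -m pendant '[[[0,0,0,0,-0.12],[0,0,0,0,-0.2],[0,0,0,0,-0.24],[0,0,0,0,-0.24],[0,0,0,0,-0.24],[0.5,0,0,0,-0.24],[0.5,0,0,0,-0.24],[0.5,0,0,0,-0.24]]]'
python3 -m pendant '[[[0.5,0,0,-0.04,0],[0.5,0,0,-0.08,0],[0.5,0,0,-0.12,0],[0.5,0,0,-0.16,0],[0.5,0,0,-0.16,0],[0.5,0,0,-0.16,0],[0.5,0,0,-0.16,0],[0.5,0,0,-0.16,0]]]'
python3 - <<'E'
from dial import *
st()
im,P,K,M=cam('wrist')
q=np.linalg.inv(M)@[422.6,286.4,60,1];c=(K@q[:3]/q[2])[:2]
dial(im,P,K,M,c)
E
```

```text
t: 10.15
eef_pos: [422.5, 286.5, 20.8]
tcp_rot: [3.142, 0.001, 3.058]
ft_force: [3.6, -0.2, 1.4]
opening: 0.156
t: 10.95
eef_pos: [421.7, 286.5, 20.5]
tcp_rot: [-3.141, -0.001, -2.991]
ft_force: [0.2, -0.3, -0.1]
opening: 0.353
t: 11.75
eef_pos: [421.6, 286.3, 179.4]
tcp_rot: [-3.141, -0.002, -2.99]
ft_force: [-0.3, -0.1, -0.0]
opening: 0.498
{'t': np.float64(11.75), 'eef_pos': array([421.638, 286.345, 179.363]), 'tcp_rot': array([-3.141e+00, -2.000e-03, -2.990e+00]), 'opening': np.float64(0.498), 'ft_force': array([-0.336, -0.097, -0.048])}
box 45 px [395. 274.] ctr [423.2 287.4] size [88.9 89. ] ang 8.7
skirt 53 px [394. 279.] ctr [422.9 287.4] size [61.6 61.4] ang 53.4
bar 84 px [395. 286.] ctr [421.8 287.1] size [57.3 14.5] ang 8.7
```

The bar angle is 8.7° and the box 8.7°, so the dial is at zero. Now view the track from above.

```bash
python3 go.py 600 80 280 3.243
```

```text
{'t': np.float64(11.8), 'eef_pos': array([421.744, 286.371, 179.469]), 'tcp_rot': array([-3.141e+00, -2.000e-03, -2.990e+00]), 'opening': np.float64(0.499), 'ft_force': array([-0.889,  0.858, -0.191])}
to (600.0, 80.0, 280.0, 3.243) rows: [-0.1449 -0.2309 -0.1007] turn 0.05
```

```bash

python3 -m pendant '[[[0.6,-0.025,-0.039,-0.02,0.01],[0.6,-0.05,-0.077,-0.04,0.02],[0.6,-0.075,-0.116,-0.06,0.03],[0.6,-0.1,-0.154,-0.08,0.05],[0.6,-0.12,-0.193,-0.1,0.05],[0.6,-0.145,-0.231,-0.1,0.05],[0.6,-0.145,-0.231,-0.1,0.05],[0.6,-0.145,-0.231,-0.1,0.05]]]'
python3 - <<'E'
from m import *
st()
im,P,K,M=cam('wrist');np.savez('/tmp/w4.npz',im=im,P=P,K=K,M=M)
cv2.imwrite('pics/w4.png',im)
hsv=cv2.cvtColor(im,cv2.COLOR_BGR2HSV);Z=P[...,2];X=P[...,0];Y=P[...,1]
rect((Z>72)&(Z<90)&(X>400)&(X<700)&(Y>20)&(Y<120),80,K,M,'stops')
rect((Z>20)&(Z<45)&(X>400)&(X<720)&(Y>20)&(Y<120),26,K,M,'lips')
rect((Z>5)&(Z<45)&(X>380)&(X<720)&(Y>20)&(Y<120),18,K,M,'trackall')
rect((Z>8)&(Z<45)&(X>350)&(X<680)&(Y>200)&(Y<470)&(hsv[...,2]<110),24,K,M,'gauges')
rect((Z>60)&(Z<95)&(X>330)&(X<680)&(Y>-360)&(Y<-60),82,K,M,'case')
E
```

```text
t: 12.6
eef_pos: [600.3, 79.4, 279.2]
tcp_rot: [3.141, -0.002, -3.042]
ft_force: [-0.4, 0.8, 0.9]
opening: 0.599
{'t': np.float64(12.6), 'eef_pos': array([600.318,  79.387, 279.234]), 'tcp_rot': array([ 3.141e+00, -2.000e-03, -3.042e+00]), 'opening': np.float64(0.599), 'ft_force': array([-0.362,  0.78 ,  0.926])}
stops 80 px [391. 232.] ctr [576.2  74.6] size [58.4 39.5] ang 6.3
stops 80 px [390. 146.] ctr [503.2  66.7] size [59.4 39. ] ang 6.3
lips 26 px [391. 223.] ctr [592.8  76.4] size [231.4  69.9] ang 5.9
trackall 18 px [391. 183.] ctr [550.7  72. ] size [322.5  71.1] ang 5.9
gauges 24 px [713. 340.] ctr [671.4 442.1] size [82.6 42. ] ang 45.7
gauges 24 px [575. 251.] ctr [585.3 270.6] size [106.9  46.9] ang 9.3
gauges 24 px [727. 169.] ctr [486.3 404.9] size [107.9  54.6] ang 6.2
gauges 24 px [603. 109.] ctr [423.3 283. ] size [93.1 93.9] ang 8.6
case 82 px [158. 194.] ctr [ 569.2 -130.7] size [153.4 308. ] ang 51.9
```

View pics/w4.png

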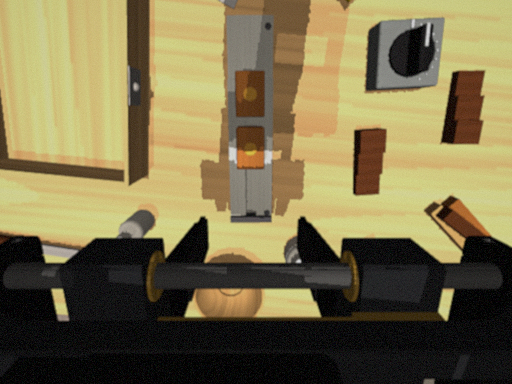

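Both stops are clearly seen at (250,93) and (250,147), with the dial pointer at its zero line at (428,33). Now grasp the near stop.

```bash
python3 go.py 503.2 66.9 5 -3.039
```

```text
{'t': np.float64(12.65), 'eef_pos': array([599.861,  80.23 , 279.609]), 'tcp_rot': array([ 3.141e+00, -2.000e-03, -3.041e+00]), 'opening': np.float64(0.602), 'ft_force': array([-0.223, -0.233,  0.364])}
to (503.2, 66.9, 5.0, -3.039) rows: [ 0.0969 -0.0036  0.2748] turn -0.002
```

```bash

python3 -m pendant '[[[0.6,0.048,-0.002,0.02,0],[0.6,0.097,-0.0035,0.05,0],[0.6,0.097,-0.0035,0.09,0],[0.6,0.097,-0.0035,0.13,0],[0.6,0.097,-0.0035,0.17,0],[0.6,0.097,-0.0035,0.2,0],[0.6,0.097,-0.0035,0.22,0],[0.6,0.097,-0.0035,0.22,0]]]'
python3 -m pendant '[[[0.6,0,0,0.015,0],[0.6,0,0,0.03,0],[0.6,0,0,0.045,0],[0.6,0,0,0.055,0],[0.6,0,0,0.055,0],[0.6,0,0,0.055,0],[0.6,0,0,0.055,0],[0.6,0,0,0.055,0]]]'
python3 go.py 503.2 66.9 5 -3.039
python3 -m pendant '[[[0,0,0,0,0],[0,0,0,0,0],[0,0,0,0,0],[0,0,0,0,0],[0,0,0,0,0],[0,0,0,0,0],[0,0,0,0,0],[0,0,0,0,0]]]'
```

```text
t: 13.45
eef_pos: [502.1, 67.8, 58.6]
tcp_rot: [3.141, -0.005, -3.039]
ft_force: [0.1, -0.1, 0.3]
opening: 0.601
t: 14.25
eef_pos: [504.5, 66.8, 6.4]
tcp_rot: [-3.141, 0.001, -3.04]
ft_force: [0.4, -0.3, 0.3]
opening: 0.599
{'t': np.float64(14.25), 'eef_pos': array([504.52 ,  66.815,   6.371]), 'tcp_rot': array([-3.141e+00,  1.000e-03, -3.040e+00]), 'opening': np.float64(0.599), 'ft_force': array([ 0.421, -0.298,  0.326])}
to (503.2, 66.9, 5.0, -3.039) rows: [0.0013 0.0002 0.0014] turn -0.001
t: 15.05
eef_pos: [504.3, 66.8, 5.8]
tcp_rot: [-3.141, 0.0, -3.04]
ft_force: [-0.6, -0.0, 4.5]
opening: 0.423
```

Gripped at 40.2 mm. Slide out, about +72 mm on tool x.

```bash

python3 -m pendant '[[[0,0.01,0,0,0],[0,0.02,0,0,0],[0,0.032,0,0,0],[0,0.044,0,0,0],[0,0.056,0,0,0],[0,0.068,0,0,0],[0,0.072,0,0,0],[0,0.072,0,0,0]]]'
python3 -m pendant '[[[0,0,0,-0.015,0],[0,0,0,-0.03,0],[0,0,0,-0.05,0],[0,0,0,-0.08,0],[0,0,0,-0.11,0],[0,0,0,-0.14,0],[0,0,0,-0.15,0],[0,0,0,-0.15,0]]]'
python3 go.py 440 -155 156 -3.142 440 -155 0 -3.142
```

```text
t: 15.85
eef_pos: [430.7, 59.4, 5.8]
tcp_rot: [3.141, -0.002, -3.04]
ft_force: [-3.3, -1.3, 12.7]
opening: 0.417
t: 16.65
eef_pos: [432.3, 59.5, 155.9]
tcp_rot: [-3.141, 0.001, -3.04]
ft_force: [0.9, -0.3, -3.0]
opening: 0.418
{'t': np.float64(16.65), 'eef_pos': array([432.299,  59.519, 155.901]), 'tcp_rot': array([-3.141e+00,  1.000e-03, -3.040e+00]), 'opening': np.float64(0.418), 'ft_force': array([ 0.921, -0.285, -2.987])}
to (440.0, -155.0, 156.0, -3.142) rows: [ 1.400e-02 -2.142e-01 -1.000e-04] turn 0.102
to (440.0, -155.0, 0.0, -3.142) rows: [ 0.0141 -0.2142  0.1559] turn 0.102
```

```bash

python3 -m pendant '[[[0,0.002,-0.035,0,0.02],[0,0.005,-0.07,0,0.04],[0,0.007,-0.105,0,0.06],[0,0.009,-0.14,0,0.08],[0,0.012,-0.175,0,0.1],[0,0.014,-0.21,0,0.1],[0,0.014,-0.214,0,0.1],[0,0.014,-0.214,0,0.1]]]'
python3 -m pendant '[[[0,0,0,0.03,0],[0,0,0,0.06,0],[0,0,0,0.09,0],[0,0,0,0.12,0],[0,0,0,0.14,0],[0,0,0,0.15,0],[0,0,0,0.152,0],[0,0,0,0.152,0]]]'
python3 go.py 440 -155 3 -3.142
```

```text
t: 17.45
eef_pos: [439.3, -155.0, 153.9]
tcp_rot: [3.14, -0.003, 3.141]
ft_force: [0.9, 0.4, -0.4]
opening: 0.415
t: 18.25
eef_pos: [440.3, -154.3, 3.9]
tcp_rot: [3.142, -0.0, -3.14]
ft_force: [0.7, 0.1, -1.9]
opening: 0.419
{'t': np.float64(18.25), 'eef_pos': array([ 440.262, -154.324,    3.879]), 'tcp_rot': array([ 3.142, -0.   , -3.14 ]), 'opening': np.float64(0.419), 'ft_force': array([ 0.714,  0.063, -1.857])}
to (440.0, -155.0, 3.0, -3.142) rows: [ 0.0003 -0.0007  0.0009] turn 0.002
```

```bash

python3 -m pendant '[[[0,0,0,0.002,0],[0,0,0,0.002,0],[0.54,0,0,0.002,0],[0.54,0,0,0.002,0],[0.54,0,0,0.002,0],[0.54,0,0,-0.01,0],[0.54,0,0,-0.04,0],[0.54,0,0,-0.08,0]]]'
python3 -m pendant '[[[0.6,0,0,-0.04,0],[0.6,0,0,-0.08,0],[0.6,0,0,-0.12,0],[0.6,0,0,-0.12,0],[0.6,0,0,-0.12,0],[0.6,0,0,-0.12,0],[0.6,0,0,-0.12,0],[0.6,0,0,-0.12,0]]]'
python3 go.py 576.2 74.6 200 -3.039
python3 - <<'E'
from m import *
im,P,K,M=cam('wrist');Z,X,Y=P[...,2],P[...,0],P[...,1]
rect((Z>45)&(Z<79)&(X>385)&(X<635)&(Y>-320)&(Y<-120),76,K,M,'in case')
E
```

```text
t: 19.05
eef_pos: [439.4, -154.5, 83.8]
tcp_rot: [3.14, -0.003, -3.141]
ft_force: [0.5, -1.0, -0.4]
opening: 0.542
t: 19.85
eef_pos: [439.9, -154.6, 202.8]
tcp_rot: [3.141, -0.002, -3.14]
ft_force: [-1.0, -0.7, 0.1]
opening: 0.596
{'t': np.float64(19.85), 'eef_pos': array([ 439.95 , -154.644,  202.769]), 'tcp_rot': array([ 3.141e+00, -2.000e-03, -3.140e+00]), 'opening': np.float64(0.596), 'ft_force': array([-1.012, -0.671,  0.082])}
to (576.2, 74.6, 200.0, -3.039) rows: [-0.1365  0.2291  0.0027] turn -0.101
in case 76 px [394. 272.] ctr [ 436.8 -153.9] size [39.1 62.6] ang 89.4
```

Stop 1 stands upright in the case. Next, stop 2.

```bash

python3 -m pendant '[[[0.6,-0.02,0.04,0,-0.02],[0.6,-0.045,0.08,0,-0.04],[0.6,-0.07,0.12,0,-0.06],[0.6,-0.095,0.16,0,-0.08],[0.6,-0.12,0.2,0,-0.1],[0.6,-0.1365,0.229,0,-0.1],[0.6,-0.1365,0.229,0,-0.1],[0.6,-0.1365,0.229,0,-0.1]]]'
python3 go.py 576.2 74.6 5 -3.039
python3 - <<'E'
from m import *
im,P,K,M=cam('wrist');Z,X,Y=P[...,2],P[...,0],P[...,1]
rect((Z>72)&(Z<90)&(X>400)&(X<700)&(Y>20)&(Y<120),80,K,M,'stops')
E
```

```text
t: 20.7
eef_pos: [576.1, 74.7, 202.8]
tcp_rot: [-3.141, -0.002, -3.039]
ft_force: [0.8, 0.1, -0.4]
opening: 0.597
{'t': np.float64(20.7), 'eef_pos': array([576.131,  74.722, 202.824]), 'tcp_rot': array([-3.141e+00, -2.000e-03, -3.039e+00]), 'opening': np.float64(0.597), 'ft_force': array([ 0.774,  0.094, -0.358])}
to (576.2, 74.6, 5.0, -3.039) rows: [-4.000e-04 -1.000e-04  1.978e-01] turn 0.0
stops 80 px [393. 275.] ctr [575.2  74.4] size [58.1 39.7] ang 5.9
```

```bash

python3 -m pendant '[[[0.6,0,0,0.04,0],[0.6,0,0,0.08,0],[0.6,0,0,0.12,0],[0.6,0,0,0.15,0],[0.6,0,0,0.17,0],[0.6,0,0,0.185,0],[0.6,0,0,0.197,0],[0.6,0,0,0.197,0]]]'
python3 -m pendant '[[[0,0,0,0,0],[0,0,0,0,0],[0,0,0,0,0],[0,0,0,0,0],[0,0,0,0,0],[0,0,0,0,0],[0,0,0,0,0],[0,0,0,0,0]]]'
python3 -m pendant '[[[0,0.012,0,0,0],[0,0.027,0,0,0],[0,0.044,0,0,0],[0,0.061,0,0,0],[0,0.078,0,0,0],[0,0.095,0,0,0],[0,0.11,0,0,0],[0,0.12,0,0,0]]]'
python3 go.py 433.4 59.9 5 -3.039
```

```text
t: 21.55
eef_pos: [575.6, 73.4, 5.7]
tcp_rot: [3.142, -0.002, -3.042]
ft_force: [-0.2, -0.6, -0.1]
opening: 0.6
t: 22.35
eef_pos: [576.9, 74.3, 7.6]
tcp_rot: [-3.141, 0.001, -3.04]
ft_force: [-0.7, -1.5, 6.2]
opening: 0.421
t: 23.15
eef_pos: [457.8, 62.2, 7.6]
tcp_rot: [-3.141, 0.004, -3.04]
ft_force: [3.7, 0.6, 5.0]
opening: 0.421
{'t': np.float64(23.15), 'eef_pos': array([457.808,  62.23 ,   7.568]), 'tcp_rot': array([-3.141,  0.004, -3.04 ]), 'opening': np.float64(0.421), 'ft_force': array([3.677, 0.626, 5.03 ])}
to (433.4, 59.9, 5.0, -3.039) rows: [0.0245 0.0001 0.0025] turn -0.001
```

```bash

python3 -m pendant '[[[0,0.01,0,0,0],[0,0.02,0,0,0],[0,0.026,0,0,0],[0,0.026,0,0,0],[0,0.026,0,-0.01,0],[0,0.026,0,-0.03,0],[0,0.026,0,-0.06,0],[0,0.026,0,-0.1,0]]]'
python3 -m pendant '[[[0,0,0,-0.03,0],[0,0,0,-0.06,0],[0,0,0,-0.06,0],[0,0,0,-0.06,0],[0,0,0,-0.06,0],[0,0,0,-0.06,0],[0,0,0,-0.06,0],[0,0,0,-0.06,0]]]'
python3 go.py 560 -155 168 -3.142
python3 - <<'E'
from m import *
im,P,K,M=cam('top');np.savez('/tmp/top2.npz',im=im,P=P,K=K,M=M)
Z=P[...,2]; f=512/800
for nm,(a,b,c,d) in {'g1':(235,205,300,300),'g2':(165,255,225,350)}.items():
    r=np.zeros(Z.shape,bool);r[int(b*f):int(d*f),int(a*f):int(c*f)]=1;rect(r&(Z>8)&(Z<50),24,K,M,nm)
E
```

```text
t: 23.95
eef_pos: [430.1, 59.7, 107.4]
tcp_rot: [3.141, -0.003, -3.04]
ft_force: [0.6, -0.3, -3.2]
opening: 0.414
t: 24.75
eef_pos: [431.0, 59.6, 166.1]
tcp_rot: [3.142, -0.001, -3.04]
ft_force: [-0.4, -0.2, -2.6]
opening: 0.423
{'t': np.float64(24.75), 'eef_pos': array([431.004,  59.611, 166.139]), 'tcp_rot': array([ 3.142e+00, -1.000e-03, -3.040e+00]), 'opening': np.float64(0.423), 'ft_force': array([-0.368, -0.215, -2.599])}
to (560.0, -155.0, 168.0, -3.142) rows: [-0.1067 -0.2265 -0.002 ] turn 0.102
g1 24 px [268. 254.] ctr [586.4 270.1] size [114.9  44.4] ang 9.4
g2 24 px [198. 302.] ctr [488.  405.2] size [114.   50.1] ang 4.4
```

```bash

python3 -m pendant '[[[0,-0.018,-0.037,0,0.02],[0,-0.036,-0.074,0,0.04],[0,-0.054,-0.111,0,0.06],[0,-0.072,-0.148,0,0.08],[0,-0.09,-0.185,0,0.1],[0,-0.107,-0.222,0,0.1],[0,-0.107,-0.2265,0,0.1],[0,-0.107,-0.2265,0,0.1]]]'
python3 -m pendant '[[[0,0,0,0.03,0],[0,0,0,0.06,0],[0,0,0,0.09,0],[0,0,0,0.12,0],[0,0,0,0.145,0],[0,0,0,0.158,0],[0,0,0,0.162,0],[0,0,0,0.162,0]]]'
python3 go.py 560 -155 3.5 -3.142
```

```text
t: 25.6
eef_pos: [560.3, -155.7, 165.9]
tcp_rot: [3.141, -0.001, 3.141]
ft_force: [-0.7, -0.1, -3.1]
opening: 0.42
t: 26.4
eef_pos: [560.6, -154.5, 5.1]
tcp_rot: [-3.142, 0.0, -3.14]
ft_force: [-0.5, -0.5, -1.7]
opening: 0.421
{'t': np.float64(26.4), 'eef_pos': array([ 560.642, -154.523,    5.087]), 'tcp_rot': array([-3.142,  0.   , -3.14 ]), 'opening': np.float64(0.421), 'ft_force': array([-0.527, -0.533, -1.705])}
to (560.0, -155.0, 3.5, -3.142) rows: [ 0.0006 -0.0005  0.0016] turn 0.002
```

```bash

python3 -m pendant '[[[0,0,0,0.0015,0],[0,0,0,0.0015,0],[0.54,0,0,0.0015,0],[0.54,0,0,0.0015,0],[0.54,0,0,0.0015,0],[0.54,0,0,-0.01,0],[0.54,0,0,-0.04,0],[0.54,0,0,-0.08,0]]]'
python3 -m pendant '[[[0.6,0,0,-0.04,0],[0.6,0,0,-0.08,0],[0.6,0,0,-0.12,0],[0.6,0,0,-0.12,0],[0.6,0,0,-0.12,0],[0.6,0,0,-0.12,0],[0.6,0,0,-0.12,0],[0.6,0,0,-0.12,0]]]'
python3 - <<'E'
from m import *
im,P,K,M=cam('wrist');Z,X,Y=P[...,2],P[...,0],P[...,1]
rect((Z>45)&(Z<79)&(X>385)&(X<635)&(Y>-320)&(Y<-120),76,K,M,'in case')
E
python3 go.py 600 268 204 -2.985
```

```text
t: 27.2
eef_pos: [559.8, -154.7, 85.2]
tcp_rot: [3.141, -0.003, -3.14]
ft_force: [-0.2, 0.4, 1.0]
opening: 0.539
t: 28.0
eef_pos: [560.2, -154.8, 203.7]
tcp_rot: [3.141, -0.002, -3.14]
ft_force: [0.5, -0.8, 0.1]
opening: 0.599
in case 76 px [394. 272.] ctr [ 557.9 -154.1] size [39.3 61.5] ang 89.6
in case 76 px [394. 105.] ctr [ 440. -154.] size [60.7 39.7] ang 0.1
{'t': np.float64(28.05), 'eef_pos': array([ 560.333, -154.846,  203.895]), 'tcp_rot': array([ 3.141e+00, -1.000e-03, -3.140e+00]), 'opening': np.float64(0.597), 'ft_force': array([-1.128, -0.127, -0.275])}
to (600.0, 268.0, 204.0, -2.985) rows: [-4.010e-02  4.228e-01  1.000e-04] turn -0.155
```

Both stops stand upright in the case. Now on to gauge 1.

```bash

python3 -m pendant '[[[0.6,-0.005,0.05,0,-0.02],[0.6,-0.01,0.1,0,-0.04],[0.6,-0.015,0.15,0,-0.06],[0.6,-0.02,0.2,0,-0.08],[0.6,-0.025,0.25,0,-0.1],[0.6,-0.03,0.3,0,-0.12],[0.6,-0.035,0.35,0,-0.14],[0.6,-0.04,0.4,0,-0.155]]]'
python3 -m pendant '[[[0.6,0,0.023,0,0],[0.6,0,0.023,0,0],[0.6,0,0.023,0,0],[0.6,0,0.023,0,0],[0.6,0,0.023,0,0],[0.6,0,0.023,0,0],[0.6,0,0.023,0,0],[0.6,0,0.023,0,0]]]'
cat > g.py <<'E'
from m import *
def gauge(c,n='wrist',r=85):
    im,P,K,M=cam(n);Z,X,Y=P[...,2],P[...,0],P[...,1]
    near=np.hypot(X-c[0],Y-c[1])<r
    m=near&(Z>8)&(Z<45);p=P[m];rect(m,24,K,M,'all')
    for h in(16,24,32): rect(near&(abs(Z-h)<3.6),h,K,M,'step')
    cv2.imwrite('pics/g.png',im)
E
python3 - <<'E'
from g import *
st();gauge((586.4,270))
E
```

```text
t: 28.85
eef_pos: [599.7, 245.3, 204.2]
tcp_rot: [-3.141, -0.001, -2.985]
ft_force: [0.4, -0.1, -0.2]
opening: 0.603
t: 29.65
eef_pos: [596.4, 265.5, 204.8]
tcp_rot: [-3.142, 0.0, -2.986]
ft_force: [-0.1, -0.0, -0.3]
opening: 0.605
{'t': np.float64(29.65), 'eef_pos': array([596.409, 265.508, 204.77 ]), 'tcp_rot': array([-3.142,  0.   , -2.986]), 'opening': np.float64(0.605), 'ft_force': array([-0.143, -0.024, -0.282])}
all 24 px [404. 250.] ctr [586.2 273.3] size [108.1  39.6] ang 10.0
step 16 px [404. 293.] ctr [624.7 279.8] size [34.2 39.1] ang 8.9
step 24 px [404. 255.] ctr [588.6 274. ] size [35.5 39.7] ang 11.0
step 32 px [404. 212.] ctr [551.7 267.4] size [36.2 38.5] ang 8.9
```

```bash
python3 go.py 580.3 272.4 -31 -2.974
python3 -m pendant '[[[0.6,0.008,-0.004,0.04,0],[0.6,0.015,-0.0085,0.08,-0.012],[0.6,0.015,-0.0085,0.12,-0.012],[0.6,0.015,-0.0085,0.15,-0.012],[0.6,0.015,-0.0085,0.17,-0.012],[0.6,0.015,-0.0085,0.19,-0.012],[0.6,0.015,-0.0085,0.2,-0.012],[0.6,0.015,-0.0085,0.2,-0.012]]]'
python3 go.py 580.3 272.4 -31 -2.974
```

```text
{'t': np.float64(29.7), 'eef_pos': array([596.342, 265.644, 204.749]), 'tcp_rot': array([-3.142,  0.   , -2.986]), 'opening': np.float64(0.602), 'ft_force': array([ 0.014,  0.216, -0.385])}
to (580.3, 272.4, -31.0, -2.974) rows: [0.0148 0.0092 0.2357] turn -0.012
t: 30.5
eef_pos: [582.3, 254.9, 3.6]
tcp_rot: [-3.141, -0.002, -2.973]
ft_force: [1.0, 0.2, 1.0]
opening: 0.601
{'t': np.float64(30.5), 'eef_pos': array([582.278, 254.943,   3.605]), 'tcp_rot': array([-3.141e+00, -2.000e-03, -2.973e+00]), 'opening': np.float64(0.601), 'ft_force': array([1.022, 0.157, 1.044])}
to (580.3, 272.4, -31.0, -2.974) rows: [-0.001   0.0176  0.0346] turn 0.001
```

I typed the y sign wrong. The tips are still above the gauge, so I'll shift sideways first and then descend.

```bash

python3 -m pendant '[[[0.6,0,0.01,0,0],[0.6,-0.001,0.0176,0,0],[0.6,-0.001,0.0176,0,0],[0.6,-0.001,0.0176,0.01,0],[0.6,-0.001,0.0176,0.02,0],[0.6,-0.001,0.0176,0.03,0],[0.6,-0.001,0.0176,0.0345,0],[0.6,-0.001,0.0176,0.0345,0]]]'
python3 -m pendant '[[[0,0,0,0,0],[0,0,0,0,0],[0,0,0,0,0],[0,0,0,0,0],[0,0,0,0,0],[0,0,0,0,0],[0,0,0,0,0],[0,0,0,0,0]]]'
python3 -m pendant '[[[0,0,0,-0.02,0],[0,0,0,-0.05,0],[0,0,0,-0.09,0],[0,0,0,-0.13,0],[0,0,0,-0.17,0],[0,0,0,-0.2,0],[0,0,0,-0.2,0],[0,0,0,-0.2,0]]]'
python3 go.py 440 -235 170 -3.142
```

```text
t: 31.3
eef_pos: [580.4, 272.3, -31.0]
tcp_rot: [-3.141, -0.002, -2.974]
ft_force: [-0.1, 0.2, -0.5]
opening: 0.6
t: 32.1
eef_pos: [581.1, 272.7, -29.4]
tcp_rot: [-3.142, 0.001, -2.973]
ft_force: [-0.4, -0.7, 5.3]
opening: 0.417
t: 32.9
eef_pos: [580.5, 272.6, 169.8]
tcp_rot: [-3.142, -0.0, -2.973]
ft_force: [-0.4, 0.3, -3.0]
opening: 0.42
{'t': np.float64(32.9), 'eef_pos': array([580.496, 272.605, 169.832]), 'tcp_rot': array([-3.142, -0.   , -2.973]), 'opening': np.float64(0.42), 'ft_force': array([-0.424,  0.262, -3.017])}
to (440.0, -235.0, 170.0, -3.142) rows: [ 2.235e-01 -4.769e-01 -1.000e-04] turn 0.169
```

```bash

python3 -m pendant '[[[0,0.02,-0.043,0,0.02],[0,0.04,-0.086,0,0.04],[0,0.06,-0.129,0,0.06],[0,0.08,-0.172,0,0.08],[0,0.1,-0.215,0,0.1],[0,0.12,-0.258,0,0.12],[0,0.14,-0.301,0,0.14],[0,0.16,-0.344,0,0.169]]]'
python3 go.py 440 -235 170 -3.142
```

```text
t: 33.7
eef_pos: [479.1, -94.6, 168.6]
tcp_rot: [3.141, -0.003, 3.14]
ft_force: [1.2, -0.6, -0.8]
opening: 0.417
{'t': np.float64(33.7), 'eef_pos': array([479.076, -94.632, 168.57 ]), 'tcp_rot': array([ 3.141e+00, -3.000e-03,  3.140e+00]), 'opening': np.float64(0.417), 'ft_force': array([ 1.189, -0.624, -0.839])}
to (440.0, -235.0, 170.0, -3.142) rows: [ 0.0389 -0.1404 -0.0014] turn -0.001
```

```bash

python3 -m pendant '[[[0,0.013,-0.045,0,0],[0,0.026,-0.09,0,0],[0,0.039,-0.138,0,0],[0,0.039,-0.138,0,0],[0,0.039,-0.138,0.03,0],[0,0.039,-0.138,0.06,0],[0,0.039,-0.138,0.09,0],[0,0.039,-0.138,0.1,0]]]'
python3 go.py 440 -235 -23 -3.142
python3 -m pendant '[[[0,0,0,0.025,0],[0,0,0,0.045,0],[0,0,0,0.065,0],[0,0,0,0.08,0],[0,0,0,0.088,0],[0,0,0,0.09,0],[0,0,0,0.09,0],[0,0,0,0.09,0]]]'
python3 go.py 440 -235 -23 -3.142
```

```text
t: 34.5
eef_pos: [439.8, -229.7, 66.7]
tcp_rot: [3.138, -0.005, 3.141]
ft_force: [0.3, 0.3, -1.4]
opening: 0.416
{'t': np.float64(34.5), 'eef_pos': array([ 439.777, -229.67 ,   66.735]), 'tcp_rot': array([ 3.138, -0.005,  3.141]), 'opening': np.float64(0.416), 'ft_force': array([ 0.318,  0.312, -1.399])}
to (440.0, -235.0, -23.0, -3.142) rows: [-0.0007 -0.0057  0.0897] turn -0.0
t: 35.3
eef_pos: [441.9, -231.4, -19.1]
tcp_rot: [-3.141, 0.001, 3.141]
ft_force: [-0.1, 0.3, -1.2]
opening: 0.416
{'t': np.float64(35.3), 'eef_pos': array([ 441.911, -231.395,  -19.131]), 'tcp_rot': array([-3.141e+00,  1.000e-03,  3.141e+00]), 'opening': np.float64(0.416), 'ft_force': array([-0.067,  0.288, -1.248])}
to (440.0, -235.0, -23.0, -3.142) rows: [ 0.0019 -0.0036  0.0039] turn -0.0
```

```bash

python3 -m pendant '[[[0,0,0,0.002,0],[0,0,0,0.004,0],[0.54,0,0,0.004,0],[0.54,0,0,0.004,0],[0.54,0,0,0.004,0],[0.54,0,0,-0.01,0],[0.54,0,0,-0.04,0],[0.54,0,0,-0.08,0]]]'
python3 -m pendant '[[[0.6,0,0,-0.04,0],[0.6,0,0,-0.08,0],[0.6,0,0,-0.12,0],[0.6,0,0,-0.14,0],[0.6,0,0,-0.14,0],[0.6,0,0,-0.14,0],[0.6,0,0,-0.14,0],[0.6,0,0,-0.14,0]]]'
python3 - <<'E'
from m import *
im,P,K,M=cam('wrist');Z,X,Y=P[...,2],P[...,0],P[...,1]
m=(Z>14)&(Z<79)&(X>380)&(X<638)&(Y>-330)&(Y<-112)
rect(m,30,K,M,'in case')
E
python3 go.py 500 100 204 -3.06
```

```text
t: 36.1
eef_pos: [440.8, -230.8, 60.2]
tcp_rot: [3.14, -0.003, 3.141]
ft_force: [0.4, -0.0, 1.3]
opening: 0.539
t: 36.9
eef_pos: [441.2, -231.0, 199.1]
tcp_rot: [3.14, -0.002, 3.141]
ft_force: [0.3, 0.5, 0.5]
opening: 0.603
in case 30 px [460. 387.] ctr [ 554.3 -167.6] size [49.6 13.2] ang 2.0
in case 30 px [490. 269.] ctr [ 445.7 -147.9] size [52.9 72.7] ang 90.0
in case 30 px [394. 269.] ctr [ 446.8 -230.5] size [ 40.  108.4] ang 90.0
{'t': np.float64(36.95), 'eef_pos': array([ 441.283, -231.034,  199.204]), 'tcp_rot': array([ 3.141e+00, -2.000e-03,  3.141e+00]), 'opening': np.float64(0.601), 'ft_force': array([-0.323,  0.226,  0.551])}
to (500.0, 100.0, 204.0, -3.06) rows: [-0.0584  0.3311 -0.0045] turn -0.082
```

```bash

python3 -m pendant '[[[0.6,-0.007,0.041,0,-0.01],[0.6,-0.014,0.082,0,-0.02],[0.6,-0.021,0.123,0,-0.03],[0.6,-0.029,0.164,0,-0.04],[0.6,-0.036,0.205,0,-0.05],[0.6,-0.043,0.246,0,-0.06],[0.6,-0.05,0.287,0,-0.07],[0.6,-0.058,0.331,0,-0.08]]]'
python3 go.py 505 395 204 -3.06
python3 - <<'E'
from g import *
for c in ((487,405),): gauge(c,'top')
E
```

```text
t: 37.75
eef_pos: [499.7, 101.3, 199.7]
tcp_rot: [-3.141, -0.001, -3.062]
ft_force: [0.5, -0.4, 0.3]
opening: 0.598
{'t': np.float64(37.75), 'eef_pos': array([499.706, 101.337, 199.651]), 'tcp_rot': array([-3.141e+00, -1.000e-03, -3.062e+00]), 'opening': np.float64(0.598), 'ft_force': array([ 0.466, -0.396,  0.289])}
to (505.0, 395.0, 204.0, -3.06) rows: [-0.0286  0.2923 -0.0044] turn -0.002
all 24 px [198. 303.] ctr [488.2 405.5] size [114.4  47.8] ang 6.5
step 16 px [201. 320.] ctr [456.9 402.7] size [49.2 40.1] ang 2.8
step 24 px [198. 303.] ctr [490.  404.7] size [49.6 39.9] ang 3.1
step 32 px [194. 285.] ctr [524. 410.] size [37.5 40. ] ang 2.8
```

```bash

python3 -m pendant '[[[0.6,-0.005,0.045,0,0],[0.6,-0.01,0.09,0,0],[0.6,-0.015,0.135,0,0],[0.6,-0.02,0.18,0,0],[0.6,-0.025,0.225,0,0],[0.6,-0.028,0.265,0,0],[0.6,-0.0286,0.292,0,0],[0.6,-0.0286,0.292,0,0]]]'
python3 - <<'E'
from g import *
st();gauge((488,405))
E
```

```text
t: 38.6
eef_pos: [504.4, 395.8, 198.7]
tcp_rot: [-3.141, -0.001, -3.059]
ft_force: [0.4, -1.0, 0.0]
opening: 0.597
{'t': np.float64(38.6), 'eef_pos': array([504.418, 395.786, 198.742]), 'tcp_rot': array([-3.141e+00, -1.000e-03, -3.059e+00]), 'opening': np.float64(0.597), 'ft_force': array([ 0.389, -1.047,  0.049])}
all 24 px [322. 198.] ctr [454.2 333.1] size [16.1 30.6] ang 65.5
all 24 px [410. 242.] ctr [486.8 408.4] size [113.2  39.7] ang 6.0
step 16 px [409. 199.] ctr [449.2 404.1] size [37.6 39. ] ang 6.0
step 24 px [410. 244.] ctr [485.8 408.8] size [37.8 39.5] ang 4.7
step 32 px [411. 287.] ctr [522.3 412.1] size [37.4 38.9] ang 6.8
```

```bash
python3 go.py 493.8 409.3 -30 -3.033 493.8 409.3 10 -3.033
```

```text
{'t': np.float64(38.65), 'eef_pos': array([504.63 , 393.994, 198.861]), 'tcp_rot': array([-3.141e+00, -2.000e-03, -3.060e+00]), 'opening': np.float64(0.601), 'ft_force': array([ 0.498, -1.02 , -0.078])}
to (493.8, 409.3, -30.0, -3.033) rows: [0.0092 0.0164 0.2289] turn -0.027
to (493.8, 409.3, 10.0, -3.033) rows: [0.0093 0.0163 0.1889] turn -0.027
```

```bash

python3 -m pendant '[[[0.6,0.005,0.009,0.04,-0.015],[0.6,0.0092,0.0163,0.08,-0.027],[0.6,0.0092,0.0163,0.11,-0.027],[0.6,0.0092,0.0163,0.14,-0.027],[0.6,0.0092,0.0163,0.165,-0.027],[0.6,0.0092,0.0163,0.18,-0.027],[0.6,0.0092,0.0163,0.188,-0.027],[0.6,0.0092,0.0163,0.188,-0.027]]]'
python3 go.py 493.8 409.3 -30 -3.033
python3 -m pendant '[[[0.6,0,0,0.01,0],[0.6,0,0,0.02,0],[0.6,0,0,0.03,0],[0.6,0,0,0.04,0],[0.6,0,0,0.04,0],[0.6,0,0,0.04,0],[0,0,0,0.04,0],[0,0,0,0.04,0]]]'
python3 -m pendant '[[[0,0,0,0,0],[0,0,0,0,0],[0,0,0,0,0],[0,0,0,0,0],[0,0,0,0,0],[0,0,0,0,0],[0,0,0,0,0],[0,0,0,0,0]]]'
python3 -m pendant '[[[0,0,0,-0.02,0],[0,0,0,-0.05,0],[0,0,0,-0.09,0],[0,0,0,-0.13,0],[0,0,0,-0.17,0],[0,0,0,-0.2,0],[0,0,0,-0.2,0],[0,0,0,-0.2,0]]]'
python3 go.py 500 100 170 -3.142 567 -232 170 -3.142
```

```text
t: 39.45
eef_pos: [494.8, 407.9, 11.7]
tcp_rot: [-3.141, -0.001, -3.036]
ft_force: [0.0, -0.5, 0.2]
opening: 0.601
{'t': np.float64(39.45), 'eef_pos': array([494.846, 407.908,  11.738]), 'tcp_rot': array([-3.141e+00, -1.000e-03, -3.036e+00]), 'opening': np.float64(0.601), 'ft_force': array([ 0.02 , -0.522,  0.211])}
to (493.8, 409.3, -30.0, -3.033) rows: [0.0009 0.0015 0.0417] turn -0.003
t: 40.25
eef_pos: [495.0, 408.7, -27.4]
tcp_rot: [3.141, 0.001, -3.035]
ft_force: [-0.6, -0.1, -0.1]
opening: 0.485
t: 41.05
eef_pos: [495.0, 408.7, -27.4]
tcp_rot: [3.141, 0.001, -3.035]
ft_force: [-1.1, -1.4, 6.5]
opening: 0.418
t: 41.85
eef_pos: [494.5, 408.4, 171.6]
tcp_rot: [-3.141, -0.0, -3.035]
ft_force: [-0.6, -0.7, -2.5]
opening: 0.417
{'t': np.float64(41.85), 'eef_pos': array([494.454, 408.362, 171.608]), 'tcp_rot': array([-3.141, -0.   , -3.035]), 'opening': np.float64(0.417), 'ft_force': array([-0.567, -0.661, -2.455])}
to (500.0, 100.0, 170.0, -3.142) rows: [ 0.0272 -0.3072  0.0017] turn 0.107
to (567.0, -232.0, 170.0, -3.142) rows: [-0.0042 -0.6444  0.0018] turn 0.107
```

```bash

python3 -m pendant '[[[0,-0.001,-0.045,0,0.02],[0,-0.002,-0.09,0,0.04],[0,-0.003,-0.135,0,0.06],[0,-0.004,-0.18,0,0.08],[0,-0.005,-0.225,0,0.1],[0,-0.006,-0.27,0,0.107],[0,-0.007,-0.315,0,0.107],[0,-0.008,-0.36,0,0.107]]]'
python3 go.py 577 -232 170 -3.142
```

```text
t: 42.65
eef_pos: [539.9, 49.7, 170.2]
tcp_rot: [3.142, -0.003, 3.141]
ft_force: [0.4, 0.7, -2.1]
opening: 0.419
{'t': np.float64(42.65), 'eef_pos': array([539.895,  49.656, 170.189]), 'tcp_rot': array([ 3.142e+00, -3.000e-03,  3.141e+00]), 'opening': np.float64(0.419), 'ft_force': array([ 0.38 ,  0.74 , -2.121])}
to (577.0, -232.0, 170.0, -3.142) rows: [-3.730e-02 -2.816e-01  1.000e-04] turn -0.0
```

```bash

python3 -m pendant '[[[0,-0.007,-0.045,0,0],[0,-0.014,-0.09,0,0],[0,-0.021,-0.135,0,0],[0,-0.028,-0.18,0,0],[0,-0.035,-0.225,0,0],[0,-0.037,-0.265,0,0],[0,-0.037,-0.28,0,0],[0,-0.037,-0.28,0,0]]]'
python3 -m pendant '[[[0,0,0,0.03,0],[0,0,0,0.06,0],[0,0,0,0.09,0],[0,0,0,0.12,0],[0,0,0,0.15,0],[0,0,0,0.17,0],[0,0,0,0.182,0],[0,0,0,0.182,0]]]'
python3 go.py 577 -232 -21 -3.142
```

```text
t: 43.45
eef_pos: [576.7, -230.0, 169.9]
tcp_rot: [3.14, -0.003, 3.138]
ft_force: [0.9, 0.5, -1.7]
opening: 0.418
t: 44.25
eef_pos: [576.8, -227.0, -11.5]
tcp_rot: [3.14, -0.003, -3.141]
ft_force: [-0.1, -0.2, -0.6]
opening: 0.419
{'t': np.float64(44.25), 'eef_pos': array([ 576.797, -227.011,  -11.492]), 'tcp_rot': array([ 3.140e+00, -3.000e-03, -3.141e+00]), 'opening': np.float64(0.419), 'ft_force': array([-0.101, -0.24 , -0.565])}
to (577.0, -232.0, -21.0, -3.142) rows: [-0.0002 -0.005   0.0095] turn 0.001
```

```bash

python3 -m pendant '[[[0,0,-0.002,0.005,0],[0,0,-0.002,0.009,0],[0.54,0,-0.002,0.009,0],[0.54,0,-0.002,0.009,0],[0.54,0,-0.002,0.009,0],[0.54,0,-0.002,0,0],[0.54,0,-0.002,-0.04,0],[0.54,0,-0.002,-0.08,0]]]'
python3 -m pendant '[[[0.54,0,0,-0.05,0],[0.54,0,0,-0.1,0],[0.54,0,0,-0.15,0],[0.54,0,0,-0.2,0],[0.54,0,0,-0.25,0],[0,0,0,-0.3,0],[0,0,0,-0.33,0],[0,0,0,-0.33,0]]]'
python3 - <<'E'
from m import *
st()
im,P,K,M=cam('wrist');Z,X,Y=P[...,2],P[...,0],P[...,1];cv2.imwrite('pics/w5.png',im)
rect((Z>14)&(Z<79)&(X>380)&(X<638)&(Y>-330)&(Y<-112),30,K,M,'in case')
rect((Z>76)&(Z<90)&(X>330)&(X<680)&(Y>-360)&(Y<-80),82,K,M,'rim')
q=P[(X>380)&(X<640)&(Y<-335)&(Y>-440)&(Z>110)&(Z<300)];
if len(q)>50:
    c=q.mean(0);n=np.linalg.svd(q-c,full_matrices=0)[2][2];print('lid',c,n,len(q),'hinge y at 82',c[1]+n[2]/n[1]*(c[2]-82))
E
python3 go.py 510 -465 400 1.571
```

```text
t: 45.05
eef_pos: [577.3, -230.4, 71.5]
tcp_rot: [3.141, -0.001, 3.141]
ft_force: [0.1, -0.7, -1.4]
opening: 0.538
t: 45.85
eef_pos: [577.9, -230.7, 406.0]
tcp_rot: [-3.138, 0.007, 3.141]
ft_force: [0.4, 0.2, 0.4]
opening: 0.345
{'t': np.float64(45.85), 'eef_pos': array([ 577.941, -230.661,  405.984]), 'tcp_rot': array([-3.138,  0.007,  3.141]), 'opening': np.float64(0.345), 'ft_force': array([0.402, 0.178, 0.371])}
in case 30 px [457. 221.] ctr [ 564.1 -149.9] size [67.3 46.7] ang 1.5
in case 30 px [396. 224.] ctr [ 569.1 -228.9] size [ 39.5 110.8] ang 90.0
in case 30 px [461. 114.] ctr [ 435.3 -149.9] size [67.2 47.5] ang 0.1
in case 30 px [395. 124.] ctr [ 448.6 -230.4] size [111.4  39.3] ang 0.5
rim 82 px [404. 164.] ctr [ 508.6 -219.2] size [246.4 281.2] ang 89.9
lid [ 500.40745382 -379.32966658  224.29559177] [0.0041776  0.95944745 0.28185658] 18602 hinge y at 82 -337.5275349417933
{'t': np.float64(45.9), 'eef_pos': array([ 577.577, -230.477,  402.832]), 'tcp_rot': array([-3.14 ,  0.004,  3.141]), 'opening': np.float64(0.304), 'ft_force': array([ 0.351, -1.048, -0.316])}
to (510.0, -465.0, 400.0, 1.571) rows: [ 0.0674 -0.2346  0.0031] turn 1.57
```

View pics/w5.png

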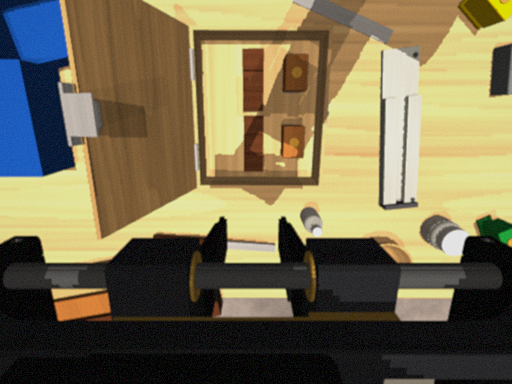

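All four parts lie in the case, and the lid stands at about 1.855 rad. There is a blue box beyond the lid, so I'll check its height before reaching behind.

```bash
python3 - <<'E'
from m import *
im,P,K,M=cam('wrist');d=np.load('/tmp/top.npz')
for n,im,P in(('w',im,P),('t',d['im'],d['P'])):
    hsv=cv2.cvtColor(im,cv2.COLOR_BGR2HSV);b=(hsv[...,0]>100)&(hsv[...,0]<130)&(hsv[...,1]>150)&(P[...,1]<-300)
    q=P[b];q=q[np.isfinite(q[:,0])];print(n,len(q),np.percentile(q,[1,99],axis=0).round())
    e=q[q[:,1]>-520];print(len(e),np.percentile(e,[1,50,99],axis=0).round() if len(e)>9 else '')
E
```

```text
w 10966 [[ 308. -699.    0.]
 [ 615. -304.  530.]]
275 [[ 543. -309.  520.]
 [ 559. -304.  529.]
 [ 575. -302.  538.]]
t 5150 [[ 317. -740.    0.]
 [ 615. -539.  106.]]
24 [[ 250. -520.  340.]
 [ 259. -513.  372.]
 [ 280. -320.  658.]]
```

The blue box is only 106 mm high and starts at y < -539, so it's clear. Reach behind the lid.

```bash

python3 -m pendant '[[[0,0.01,-0.03,0,0.14],[0,0.02,-0.06,0,0.28],[0,0.03,-0.09,0,0.42],[0,0.04,-0.12,0,0.56],[0,0.05,-0.15,0,0.7],[0,0.06,-0.18,0,0.84],[0,0.067,-0.21,0,0.98],[0,0.067,-0.235,0,1.12]]]'
python3 -m pendant '[[[0,0,0,0,0.15],[0,0,0,0,0.3],[0,0,0,0,0.45],[0,0,0,0,0.45],[0,0,0,0,0.45],[0,0,0,0,0.45],[0,0,0,0,0.45],[0,0,0,0,0.45]]]'
python3 go.py 510 -465 245 1.571
```

```text
t: 46.75
eef_pos: [509.2, -466.8, 398.8]
tcp_rot: [-3.141, -0.002, 2.014]
ft_force: [-0.2, -0.4, 0.3]
opening: 0.004
t: 47.55
eef_pos: [510.5, -465.4, 400.2]
tcp_rot: [-3.142, -0.0, 1.572]
ft_force: [-0.5, 0.5, 0.6]
opening: 0.002
{'t': np.float64(47.55), 'eef_pos': array([ 510.486, -465.434,  400.199]), 'tcp_rot': array([-3.142, -0.   ,  1.572]), 'opening': np.float64(0.002), 'ft_force': array([-0.519,  0.509,  0.646])}
to (510.0, -465.0, 245.0, 1.571) rows: [ 0.0004 -0.0005  0.1552] turn 0.001
```

```bash

python3 -m pendant '[[[0,0,0,0.04,0],[0,0,0,0.08,0],[0,0,0,0.12,0],[0,0,0,0.155,0],[0,0,0,0.155,0],[0,0,0,0.155,0],[0,0,0,0.155,0],[0,0,0,0.155,0]]]'
python3 -m pendant '[[[0,0.02,0,0,0],[0,0.035,0,0,0],[0,0.05,0,0,0],[0,0.065,0,0,0],[0,0.08,0,0,0],[0,0.095,0,0,0],[0,0.11,0,0,0],[0,0.115,0,0,0]]]'
python3 - <<'E'
from m import *
st()
im,P,K,M=cam('side');Z,X,Y=P[...,2],P[...,0],P[...,1]
q=P[(X>380)&(X<640)&(Y<-280)&(Y>-440)&(Z>110)&(Z<300)];c=q.mean(0);n=np.linalg.svd(q-c,full_matrices=0)[2][2];print('lid',c,n,np.arctan2(abs(n[1]),n[2]*np.sign(n[1])))
E
```

```text
t: 48.35
eef_pos: [511.0, -466.0, 247.4]
tcp_rot: [3.139, 0.002, 1.571]
ft_force: [-0.1, 0.6, 0.3]
opening: 0.004
t: 49.15
eef_pos: [510.5, -348.8, 245.4]
tcp_rot: [-3.142, -0.0, 1.572]
ft_force: [-1.3, -2.2, 0.5]
opening: 0.004
{'t': np.float64(49.15), 'eef_pos': array([ 510.536, -348.834,  245.387]), 'tcp_rot': array([-3.142, -0.   ,  1.572]), 'opening': np.float64(0.004), 'ft_force': array([-1.285, -2.199,  0.53 ])}
lid [ 509.28058057 -334.80297013  210.30012975] [-0.00424348 -0.99935287  0.03571876] 1.6065230107000457
```

The lid follows and is about vertical. Continue along the arc.

```bash

python3 -m pendant '[[[0,0.015,0.001,0,0],[0,0.029,0.003,0,0],[0,0.049,0.008,0,0],[0,0.068,0.013,0,0],[0,0.086,0.021,0,0],[0,0.104,0.03,0,0],[0,0.12,0.041,0,0],[0,0.136,0.053,0,0]]]'
python3 -m pendant '[[[0,0.015,0.015,0,0],[0,0.027,0.03,0,0],[0,0.038,0.047,0,0],[0,0.047,0.065,0,0],[0,0.054,0.083,0,0],[0,0.06,0.102,0,0],[0,0.062,0.112,0,0],[0,0.062,0.112,0,0]]]'
python3 - <<'E'
from m import *
st()
im,P,K,M=cam('side');Z,X,Y=P[...,2],P[...,0],P[...,1]
for x in(400,620):
  for y in range(-330,-80,30):
    q=Z[(abs(X-x)<12)&(abs(Y-y)<8)]; print(x,y,np.nanmedian(q).round() if len(q) else None,end='; ')
cv2.imwrite('pics/s4.png',cv2.resize(im[80:260,150:350],None,fx=3,fy=3))
E
python3 go.py 510 -118 80 1.571
```

```text
t: 50.0
eef_pos: [563.7, -212.9, 245.3]
tcp_rot: [-3.141, -0.0, 1.571]
ft_force: [0.5, -0.1, 0.2]
opening: 0.003
t: 50.8
eef_pos: [676.2, -151.8, 244.5]
tcp_rot: [-3.141, -0.0, 1.572]
ft_force: [0.8, 0.1, -0.4]
opening: 0.003
{'t': np.float64(50.8), 'eef_pos': array([ 676.185, -151.813,  244.478]), 'tcp_rot': array([-3.141, -0.   ,  1.572]), 'opening': np.float64(0.003), 'ft_force': array([ 0.83 ,  0.076, -0.377])}
400 -330 52.0; 400 -300 131.0; 400 -270 182.0; 400 -240 220.0; 400 -210 258.0; 400 -180 None; 400 -150 75.0; 400 -120 None; 400 -90 18.0; 620 -330 52.0; 620 -300 132.0; 620 -270 181.0; 620 -240 220.0; 620 -210 270.0; 620 -180 407.0; 620 -150 424.0; 620 -120 399.0; 620 -90 0.0; {'t': np.float64(50.85), 'eef_pos': array([ 675.465, -152.201,  244.662]), 'tcp_rot': array([-3.141, -0.   ,  1.571]), 'opening': np.float64(0.003), 'ft_force': array([-0.084,  0.407, -0.753])}
to (510.0, -118.0, 80.0, 1.571) rows: [ 0.0342 -0.1653  0.1648] turn 0.0
```

View pics/s4.png

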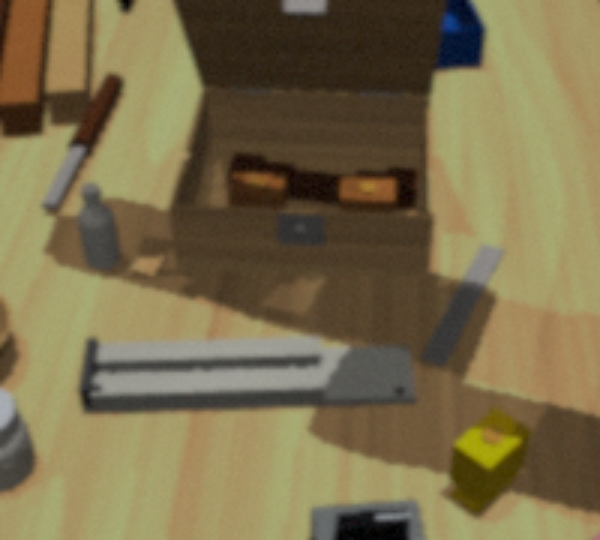

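I typed the downward shift in the y column, so the tool slid sideways off the lid. Nothing was struck (forces under 1 N), and the lid now rests at about 0.96 rad. I'll rise, come back above its outer face, and continue.

```bash

python3 -m pendant '[[[0,0,0,-0.04,0],[0,0,0,-0.08,0],[0,0,0,-0.1,0],[0,0,0,-0.1,0],[0,0,0,-0.1,0],[0,0,0,-0.1,0],[0,0,0,-0.1,0],[0,0,0,-0.1,0]]]'
python3 go.py 510 -240 345 1.571
```

```text
t: 51.65
eef_pos: [675.3, -152.5, 344.3]
tcp_rot: [-3.14, -0.0, 1.571]
ft_force: [-0.3, -0.5, -0.1]
opening: 0.006
{'t': np.float64(51.65), 'eef_pos': array([ 675.295, -152.529,  344.332]), 'tcp_rot': array([-3.14 , -0.   ,  1.571]), 'opening': np.float64(0.006), 'ft_force': array([-0.288, -0.504, -0.078])}
to (510.0, -240.0, 345.0, 1.571) rows: [-0.0875 -0.1653 -0.0005] turn -0.0
```

```bash

python3 -m pendant '[[[0,-0.022,-0.042,0,0],[0,-0.044,-0.084,0,0],[0,-0.066,-0.126,0,0],[0,-0.0875,-0.165,0,0],[0,-0.0875,-0.165,0,0],[0,-0.0875,-0.165,0,0],[0,-0.0875,-0.165,0,0],[0,-0.0875,-0.165,0,0]]]'
python3 -m pendant '[[[0,0,0,0.03,0],[0,0,0,0.06,0],[0,0,0,0.09,0],[0,0,0,0.105,0],[0,0.006,0,0.12,0],[0,0.013,0,0.132,0],[0,0.02,0,0.143,0],[0,0.026,0,0.153,0]]]'
python3 go.py 510 -214 192 1.571
```

```text
t: 52.45
eef_pos: [511.3, -239.5, 344.8]
tcp_rot: [-3.141, -0.0, 1.572]
ft_force: [-0.5, 0.4, -0.2]
opening: 0.004
t: 53.25
eef_pos: [510.9, -213.2, 191.4]
tcp_rot: [-3.141, -0.0, 1.572]
ft_force: [0.2, 0.2, 1.2]
opening: 0.004
{'t': np.float64(53.25), 'eef_pos': array([ 510.935, -213.188,  191.411]), 'tcp_rot': array([-3.141, -0.   ,  1.572]), 'opening': np.float64(0.004), 'ft_force': array([0.193, 0.236, 1.213])}
to (510.0, -214.0, 192.0, 1.571) rows: [-0.0008 -0.0009 -0.0006] turn 0.001
```

Contact is light (1.2 N up). Follow the arc down, with z in column 4.

```bash

python3 -m pendant '[[[0,0.014,0,0.015,0],[0,0.027,0,0.03,0],[0,0.038,0,0.047,0],[0,0.047,0,0.065,0],[0,0.054,0,0.083,0],[0,0.06,0,0.102,0],[0,0.063,0,0.112,0],[0,0.064,0,0.12,0]]]'
python3 go.py 510 -118 50 1.571
python3 - <<'E'
from m import *
im,P,K,M=cam('side');Z,X,Y=P[...,2],P[...,0],P[...,1]
for x in(400,620):
  for y in range(-330,-80,30):
    q=Z[(abs(X-x)<12)&(abs(Y-y)<8)]; print(x,y,np.nanmedian(q).round() if len(q) else None,end='; ')
E
```

```text
t: 54.05
eef_pos: [510.6, -149.5, 71.5]
tcp_rot: [-3.141, -0.0, 1.571]
ft_force: [0.1, 0.6, -0.2]
opening: 0.004
{'t': np.float64(54.05), 'eef_pos': array([ 510.563, -149.513,   71.54 ]), 'tcp_rot': array([-3.141, -0.   ,  1.571]), 'opening': np.float64(0.004), 'ft_force': array([ 0.06 ,  0.626, -0.23 ])}
to (510.0, -118.0, 50.0, 1.571) rows: [ 0.0315 -0.0005  0.0215] turn 0.0
400 -330 88.0; 400 -300 92.0; 400 -270 95.0; 400 -240 98.0; 400 -210 22.0; 400 -180 105.0; 400 -150 109.0; 400 -120 112.0; 400 -90 61.0; 620 -330 None; 620 -300 92.0; 620 -270 95.0; 620 -240 99.0; 620 -210 7.0; 620 -180 104.0; 620 -150 109.0; 620 -120 111.0; 620 -90 2.0;
```

The lid is at about 0.11 rad. Move toward the free edge and press down in steps, watching the force.

```bash

python3 -m pendant '[[[0,0,0,-0.012,0],[0,0.015,0,-0.012,0],[0,0.032,0,-0.012,0],[0,0.032,0,0,0],[0,0.032,0,0.006,0],[0,0.032,0,0.012,0],[0,0.032,0,0.016,0],[0,0.032,0,0.019,0]]]'
python3 -m pendant '[[[0,0,0,0.001,0],[0,0,0,0.002,0],[0,0,0,0.003,0],[0,0,0,0.004,0],[0,0,0,0.004,0],[0,0,0,0.004,0],[0,0,0,0.004,0],[0,0,0,0.004,0]]]'
```

```text
t: 54.9
eef_pos: [510.4, -118.4, 52.7]
tcp_rot: [-3.141, 0.0, 1.57]
ft_force: [0.5, -0.0, -0.3]
opening: 0.003
t: 55.7
eef_pos: [510.6, -118.2, 49.6]
tcp_rot: [3.141, 0.0, 1.571]
ft_force: [-2.4, -0.3, 5.5]
opening: 0.005
```

```bash

python3 -m pendant '[[[0,0,0,0.001,0],[0,0,0,0.002,0],[0,0,0,0.003,0],[0,0,0,0.004,0],[0,0,0,0.004,0],[0,0,0,0.004,0],[0,0,0,0.004,0],[0,0,0,0.004,0]]]'
cat > lid.py <<'E'
from m import *
im,P,K,M=cam('side');Z,X,Y=P[...,2],P[...,0],P[...,1]
for x0,x1 in((385,470),(550,635)):
    q=P[(X>x0)&(X<x1)&(Y>-325)&(Y<-110)&(Z>75)&(Z<125)];print(np.polyfit(q[:,1],q[:,2],1),len(q))
E
python3 lid.py
```

```text
t: 56.5
eef_pos: [510.9, -118.2, 48.7]
tcp_rot: [3.139, 0.001, 1.571]
ft_force: [-13.1, 2.3, 48.6]
opening: 0.007
[-2.30826096e-03  8.67938727e+01] 694
[-2.41442570e-03  8.68107699e+01] 587
```

The cover slope is about 0.00, so it is shut and at the stop (48 N). Lift away and verify.

```bash

python3 -m pendant '[[[0,0,0,-0.005,0],[0,0,0,-0.02,0],[0,0,0,-0.05,0],[0,0,0,-0.1,0],[0,0,0,-0.15,0],[0,0,0,-0.2,0],[0,0,0,-0.22,0],[0,0,0,-0.22,0]]]'
python3 lid.py; python3 go.py 450 100 270 1.571
python3 - <<'E'
from m import *
im,P,K,M=cam('top');cv2.imwrite('pics/t9.png',cv2.resize(im,(800,600)));Z=P[...,2]
def box(x0,y0,x1,y1):
    r=np.zeros(Z.shape,bool);f=512/800;r[int(y0*f):int(y1*f),int(x0*f):int(x1*f)]=1;return r
for nm,b,lo,hi,h in [('jar',(285,135,335,195),40,90,75),('bot',(440,160,475,205),40,110,100),('bar',(215,295,300,375),70,95,84),('box',(215,295,300,375),25,50,45)]: rect(box(*b)&(Z>lo)&(Z<hi),h,K,M,nm)
E
```

```text
t: 57.35
eef_pos: [511.5, -118.3, 268.3]
tcp_rot: [3.136, 0.002, 1.571]
ft_force: [-0.9, -0.1, 0.0]
opening: 0.003
[-1.23156723e-04  8.75996035e+01] 923
[3.74472425e-04 8.76497466e+01] 894
{'t': np.float64(57.4), 'eef_pos': array([ 510.705, -118.054,  266.04 ]), 'tcp_rot': array([3.139e+00, 1.000e-03, 1.571e+00]), 'opening': np.float64(0.006), 'ft_force': array([-0.089, -0.039, -0.622])}
to (450.0, 100.0, 270.0, 1.571) rows: [ 0.2181 -0.0607 -0.0043] turn -0.0
jar 75 px [309. 162.] ctr [760.6 181.3] size [74.2 64.2] ang 1.5
bot 100 px [456. 179.] ctr [ 718.2 -101. ] size [33.9 48.3] ang 70.9
bar 84 px [250. 332.] ctr [425.4 283.1] size [57.  18.4] ang 7.8
box 45 px [256. 334.] ctr [425.5 283. ] size [91.4 93.4] ang 8.4
```

View pics/t9.png

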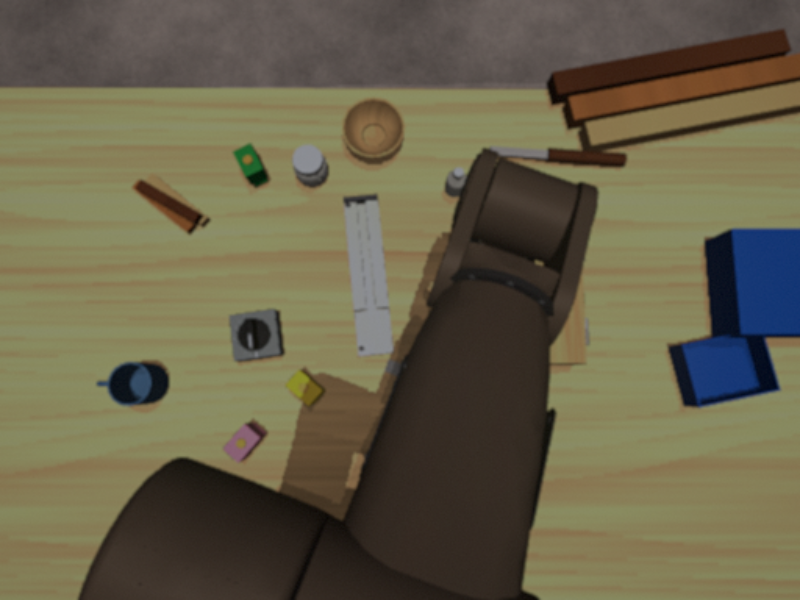

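The cover stays level (slope 0.000). The dial pointer (252,340) stands at the zero line (255,355), and the track is empty. The jar and bottle are where they were, and the robot is clear, so I'm handing in.

```bash
python3 -c "
from cell import env;print(env.job_done())"
```

```text
the job is handed in; nothing more can be done
None
```

I turned the dial to zero first, then put both stops (only two were present) and both step gauges in the case and pressed the cover shut. I handed the job in at about 57 s; the hand-in gives no verdict.

**Last checks:**
- **Dial:** the bar measured 8.7° against the box's 8.7° in a close view after the turn. The final top view read 7.8° against 8.4°, about 0.01 rad, so both are within 0.09 rad.
- **Cover:** its slope was 0.000 after I let go, so the catch holds it.
- **Parts:** all four lay inside the case and at rest in the last view before closing. I could not see them once the cover was shut.
- **Bystanders:** the jar and bottle moved less than 2 mm.
- **Robot:** clear of everything, with no force on the tool.

**What went wrong or disagreed:**
- **Tool length:** the fingertips sit about 38 mm short of the reported TCP. My first grasp of the dial closed above the bar, so I measured the offset and corrected for it.
- **Mistyped rows:** a wrong y sign at the first gauge was fixed before touching it. During the cover swing I put the downward shift in the sideways column, and the tool slid off the lid without hitting anything.
- **Closing force:** the final press peaked at about 48 N through the fingertips. That is under the 120 N wrist limit but above the 10 N catch; the 40 N limit applies to the arm and gripper body.

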